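# Find the firm tamp cushion and fit it

## Robot

A 6-joint arm with a two-finger parallel gripper is mounted at the origin on the work surface. World frame = base frame: x ahead of the robot, y to its left, z up, the work surface at z = 0. Lengths are in m, angles in degrees, forces in N, time in s.
With the tool pointing down it reaches from about 0.3 to 0.75 m from the base axis. Payload 8.5 kg.
Tool frame: the origin (TCP) lies midway between the tips of the shut fingers; the grasp point (between the pads) lies 19 mm behind it; y points along the fingers, x is the direction in which the jaws open and shut, and the axes are right-handed (so a half turn about y gives the same grasp; the last joint's range is limited). The gripper opens to 85 mm and grips with 20 to 120 N. Pads are 22 mm wide; open, the fingers measure 114 mm over their backs; the gripper's body (76 mm by 85 mm) begins 54 mm behind the grasp point. The pads swing forward as they close: fully open they stand 13 mm farther back than shut.
Start: joints at [54.758, 21.807, 74.336, -0, 83.858, -12.336], TCP at [0.214, 0.507, 0.193] pointing down, gripper open.
Joint ranges: [-178.18, 178.18], [-50.72, 133.34], [12.68, 142.11], [-81.47, 261.47], [9.98, 163.14], [-165.26, 165.26]. Speed limits (degrees/s): [136.94, 136.94, 180, 180, 180, 180].

## Interface

Orientations are given as a 3x3 rotation matrix whose columns are the frame's x, y, z axes.
In Python, from rig import env gives the robot as it stands.
- The arm moves only by the tool carry_out, never from a script. Its argument "plan" is a list of rows, each a list of 3 entries, a list of its own where there are three numbers: the shift along the tool's x, y, z in m, then the turn, a rotation vector about the tool's x, y, z in degrees, then the finger opening in m, from 0 to 0.0854. In form: [[[dx, dy, dz], [ax, ay, az], jaw], ...]. A call has 1 to 8 rows; each row shifts and turns the commanded pose from where the row before left it, along the tool's axes as they then stand; what a row does not reach is not made up. A row lasts 1/8 s, in which the tool goes at most 62.5 mm and 10.7 degrees, less where a joint would pass 70% of its speed; a pose out of reach is approached as far as the arm can. A call is refused whole if a number of a shift passes 0.0625 or a number of a turn 10.7, either way. A call with a gripper value outside its range is refused whole. The fingers move at their own pace and stop on an object; "force" is the grip in N (left out, the last holds). Time passes only in rows, so rows that do not move let the fingers close. It gives the time, the measured TCP pose, the force and the opening at its end, in the units of the state.
- env.observe(): the state, without advancing time (a new reading comes with each control period).
- env.get_image(name): name is "side" or "top"; returns a dict with "image" (420x560x3 uint8, red, green, blue), "vfov" (degrees; the focal length in pixels is half the picture's height over the tangent of half this angle, whatever the lens; pixels are square), "cx", "cy" (the principal point, pixels), "rvec" (rotation vector, rad) and "tvec" (3), from world to camera coordinates, as OpenCV has them. Camera axes: x right, y down, z forward; pixel columns grow to the right and rows downward; lengths in m; the calibration is good to about 2 mm. A picture is of the moment at which its call begins. There is no depth.
- env.close_job(): hands the job in, once; it reports no verdict.
Trained networks look in a picture, given as the dict that the camera call returned (one of the last four; its "shot" number tells which), for a name from the list of things; names that differ only in an ending like _2 or _b are one class to them, and where a whole thing is asked for, a point or a joint stands for the part that bears it (a point fixed in the world has none). Each returns a list of dicts, best first, with "conf" (0 to 1); they miss things now and then, are a little off and sometimes report something else, mostly with a low value. They report only what shows in the picture. A call takes as long as a camera call. They do not tell look-alikes from the thing itself.
- env.outline_of(target, picture): "mask" (420x560 bool, what is visible of it) and "pixel" ([row, column] in pixels, amid what is visible of it).
The state is a dict: "time_s": time; "q": joint angles; "qvel": joint speeds; "joint_efforts": joint torques, N m; "position": TCP position; "tool_rot": TCP orientation; "ft_force": force on the tool from outside, world axes, zero at the start; "wrist_torque": the same for the moment, N m; "grip_width": finger opening in m.
Only numpy, scipy, OpenCV 4.12 (cv2) and the standard library are available. Lean on these libraries where they do the work, as an engineer would, in place of code of your own. Each camera call takes 0.05 s, during which the arm holds its last target.

## Task

Only one of the three spring cushions in the black rack is still firm; find it by squeezing the caps straight down about 6 mm where they stand (never more than 9 mm) and feeling how hard they push back. Then take the firm one out by its housing and fit it into the empty socket of the aluminium applicator head, upright, cap up and fully home, without forcing it. Leave the two worn cushions in their pockets and don't disturb the other things on the table.

Things in the scene. Friction and masses are not known exactly. Their poses are not given: they have to be found in the camera images.
- cushion_a_mid (a point): Centre (half-way up) of the housing of a spring cushion: upright grey cylinder 36 mm in diameter, 44 mm high, 0.11 to 0.18 kg, graspable round its sides, z up. It stands in a pocket of the rack, its foot 10 mm above the table; the housing's top is 22 mm above this point, the cap above that. The three look alike; which one is firm is not known beforehand.
- cushion_a_cap (a joint): How far the cap of cushion_a is squeezed down (m): 0 free, stop at 0.0125; springs back. Cap: black rubber disc 30 mm across, 6 mm thick, on a stem; its free top is 19 to 25 mm above the housing's top, differing from piece to piece. Squeezed 6 mm, a firm cushion pushes back with 11 to 13 N (1.9 N more per mm), a worn one with 2 to 8 N.
- cushion_b_mid (a point): Centre (half-way up) of the housing of a spring cushion: upright grey cylinder 36 mm in diameter, 44 mm high, 0.11 to 0.18 kg, graspable round its sides, z up. It stands in a pocket of the rack, its foot 10 mm above the table; the housing's top is 22 mm above this point, the cap above that. The three look alike; which one is firm is not known beforehand.
- cushion_b_cap (a joint): How far the cap of cushion_b is squeezed down (m): 0 free, stop at 0.0125; springs back. Cap: black rubber disc 30 mm across, 6 mm thick, on a stem; its free top is 19 to 25 mm above the housing's top, differing from piece to piece. Squeezed 6 mm, a firm cushion pushes back with 11 to 13 N (1.9 N more per mm), a worn one with 2 to 8 N.
- cushion_c_mid (a point): Centre (half-way up) of the housing of a spring cushion: upright grey cylinder 36 mm in diameter, 44 mm high, 0.11 to 0.18 kg, graspable round its sides, z up. It stands in a pocket of the rack, its foot 10 mm above the table; the housing's top is 22 mm above this point, the cap above that. The three look alike; which one is firm is not known beforehand.
- cushion_c_cap (a joint): How far the cap of cushion_c is squeezed down (m): 0 free, stop at 0.0125; springs back. Cap: black rubber disc 30 mm across, 6 mm thick, on a stem; its free top is 19 to 25 mm above the housing's top, differing from piece to piece. Squeezed 6 mm, a firm cushion pushes back with 11 to 13 N (1.9 N more per mm), a worn one with 2 to 8 N.
- rack: Fixed black rack, 70 x 230 x 24 mm high, origin under its centre; its long side is along its y axis. Three round pockets, 38.4 mm in diameter, 14 mm deep (floor 10 mm above the table), at y = -75, 0 and +75 mm. Each holds one cushion with 30 mm of the housing showing above the rack.
- socket: Fixed aluminium applicator head between two low steel rails (12 mm high), block 80 x 80 x 24 mm high, origin under its centre, with a blue cross bar 18 mm high 75 mm along its +x. In the block's middle the empty round socket.
- socket_floor (a point): Centre of the floor of the empty socket: round hole 38.4 mm in diameter, 14 mm deep with a 2 mm chamfer, floor 10 mm above the table, mouth 24 mm above the table, axis vertical.
- driver: Bystander, loose: screwdriver lying flat; origin at the underside's centre (screwdriver: lies along its x).
- label_roll: Bystander, loose: roll of labels standing on its flat end, 100 mm diameter, 50 mm high; origin at the underside's centre.
- collar: Bystander, loose: steel shaft collar lying flat, 40 mm diameter, 14 mm high; origin at the underside's centre.
- counter: Bystander, loose: small grey counter box, 50 x 65 x 45 mm high; origin at the underside's centre.
- roller: Bystander, loose: black spare roller with two end cradles, 190 mm long, 48 mm high; origin at the underside's centre.
- cleaner: Bystander, loose: white bottle, 56 mm diameter, 150 mm high; origin at the underside's centre.
- core: Bystander, loose: cardboard core standing upright, 26 mm diameter, 50 mm high; origin at the underside's centre.
There are look-alikes about, which are no part of the job. What is meant by the socket is not green, and is the smaller of those in its own colour.

How it is judged (in metres and radians):
On the way:
1. the firm cushion, standing in the rack, is squeezed 4.5 to 9 mm and held there a moment (value of joint cushion_b_cap between 0.0045 and 0.009 m and distance of cushion_b_mid from where it was at the start of the episode below 0.006 m), for 0.2 s.
At the end, for the whole second after the job is handed in: The firm cushion stands released in the socket, its axis within 3 mm of the socket's, its foot within 2.5 mm of the floor, within 3.4 degrees of upright, cap up and free; the two worn cushions are within 8 mm of where they stood (horizontal distance between cushion_b_mid and socket_floor below 0.003 m and z of cushion_b_mid in the frame of socket_floor below 0.0245 m and angle between cushion_b_mid's own z axis and vertical below 0.06 rad and value of joint cushion_b_cap below 0.0015 m and distance of each of cushion_a_mid, cushion_c_mid from where it was at the start of the episode below 0.008 m); the robot touches nothing.
It fails at once if a cap squeezed by more than 9 mm (value of joint any of cushion_a_cap, cushion_b_cap, cushion_c_cap above 0.0092 m).
It fails at once if the applicator head pushed with more than 25 N (contact force between socket and anything else above 25 N).
It fails at once if a bystander moved by more than 20 mm (distance of any of driver, label_roll, collar, counter, roller, cleaner, core from where it was at the start of the episode above 0.02 m).
It also fails if it takes over 67 s, if anything falls off the work surface, if the arm or the gripper's body presses on something with over 40 N, if the wrist force passes 120 N, or if a joint passes its speed limit or range.

## Working session

There is one attempt and no reset: what is moved stays moved. The work goes in short steps, Python scripts to look and compute and a tool call to move; the robot and the scene stay as the last step left them, time stands still between calls to the robot, and variables do not carry over. Pictures are saved under pics/ and viewed, and the job is handed in when it is done.

Besides the shell and the picture viewer there is one more tool, called after "Request:" by a JSON object that holds its "method" and its "body", one argument or row to a line. carry_out: Moves the arm, as the interface text tells. Its arguments: {"type":"object","properties":{"plan":{"type":"array","items":{"type":"array"}},"force":{"type":"number"}},"required":["plan"]}

```bash
ls; mkdir -p pics; python3 - <<'E'
from rig import env
import cv2,pickle
for n in ["side","top"]:
    d=env.get_image(n); cv2.imwrite(f"pics/{n}0.png",d["image"][:,:,::-1]); pickle.dump(d,open(f"{n}0.pkl","wb"))
    print(n,{k:v for k,v in d.items() if k!="image"})
    for t in ["cushion_a_mid","cushion_a_cap","rack","socket","socket_floor","collar"]:
        try:
            for r in env.outline_of(t,d): print(t,r["conf"],r["pixel"],r["mask"].sum())
        except Exception as e: print(t,e)
o=env.observe(); print(o)
E
```

```text
pics
side {'vfov': 57.47898260689051, 'cx': 282.6482655915238, 'cy': 207.306694045668, 'rvec': array([ 0.09988878, -2.78815405,  1.39337249]), 'tvec': array([0.53347114, 0.08539969, 0.98199652]), 'shot': 1}
cushion_a_mid 0.6 [181.3, 286.8] 228
cushion_a_cap 0.44 [171.6, 284.7] 59
rack 0.81 [216.6, 277.5] 923
socket 0.97 [384.7, 159.8] 4375
socket 0.69 [326.5, 400.8] 4949
socket 0.66 [290.7, 266.6] 2422
socket 0.36 [188.7, 206.5] 1016
socket_floor 0.97 [388.4, 158.7] 4317
socket_floor 0.9 [326.1, 400.7] 5066
socket_floor 0.66 [239.5, 207.4] 214
socket_floor 0.6 [291.4, 261.6] 2358
collar 0.62 [189.2, 325.3] 239
collar 0.53 [263.8, 340.8] 178
top {'vfov': 50.305710555347574, 'cx': 283.0610640607863, 'cy': 207.07638052106304, 'rvec': array([ 2.17850815, -2.1252577 ,  0.15212693]), 'tvec': array([0.00302004, 0.52198314, 1.22077857]), 'shot': 2}
cushion_a_mid 0.68 [204.0, 343.8] 158
cushion_a_cap 0.63 [203.4, 346.0] 73
rack 0.58 [201.3, 324.9] 1647
rack 0.51 [203.9, 132.9] 989
socket 0.98 [192.6, 214.3] 1620
socket 0.94 [291.2, 192.5] 2543
socket 0.67 [140.8, 133.6] 1404
socket_floor 0.75
[... 243 characters left out ...]
91577e-04,
        8.38591863e+01, -1.23336147e+01]), 'qvel': array([-0.04219211, -0.04335077,  0.0166315 ,  0.04083293, -0.04100468,
       -0.16459892]), 'joint_efforts': array([-1.32447549e-03, -4.48252988e+01, -2.31432045e+01, -3.36836574e-04,
        7.19714135e-04,  9.62423101e-07]), 'position': array([0.21405136, 0.50660042, 0.19281884]), 'tool_rot': array([[ 3.89261419e-01, -3.68743443e-05, -9.21127324e-01],
       [ 9.21127324e-01, -2.62775745e-05,  3.89261420e-01],
       [-3.85587515e-05, -9.99999999e-01,  2.37371201e-05]]), 'ft_force': array([-0.02525635, -0.20529853,  0.42385035]), 'wrist_torque': array([ 0.00366297, -0.03211744, -0.03463321]), 'grip_width': 0.08516566672056358}
```

View pics/side0.png

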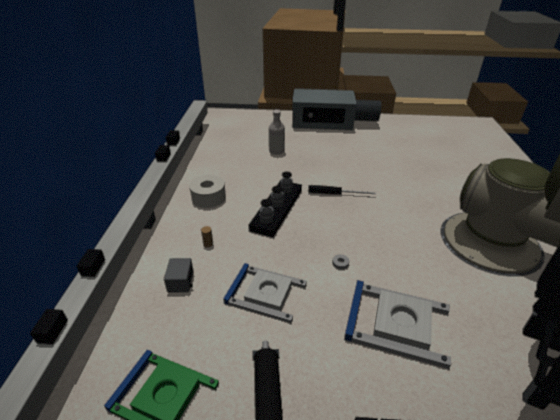

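View pics/top0.png

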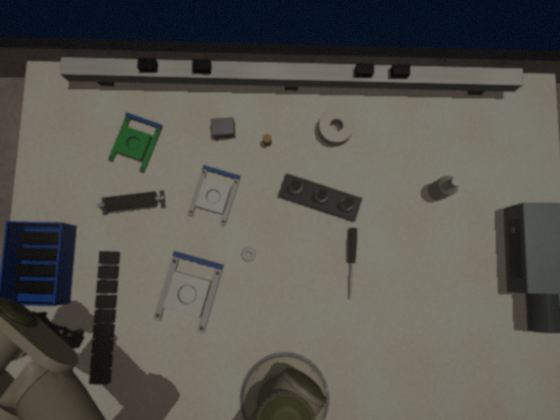

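```bash
cat > h.py <<'E'
import numpy as np,cv2,pickle
def cam(d):
    f=210/np.tan(np.radians(d["vfov"]/2)); K=np.array([[f,0,d["cx"]],[0,f,d["cy"]],[0,0,1]])
    R=cv2.Rodrigues(np.array(d["rvec"],float))[0]; return K,R,np.array(d["tvec"],float)
def proj(d,P):
    K,R,t=cam(d); p=(np.atleast_2d(P)@R.T+t)@K.T; return p[:,:2]/p[:,2:]
def unproj(d,uv,z):
    K,R,t=cam(d); uv=np.atleast_2d(uv).astype(float)
    r=np.c_[uv,np.ones(len(uv))]@np.linalg.inv(K).T@R; c=-R.T@t
    return c+r*((z-c[2])/r[:,2])[:,None]
E
python3 - <<'E'
import pickle,cv2,numpy as np
from h import *
t=pickle.load(open("top0.pkl","rb"));s=pickle.load(open("side0.pkl","rb"))
a=cv2.resize(t["image"][155:245,175:375],None,fx=4,fy=4,interpolation=cv2.INTER_CUBIC)
b=cv2.resize(s["image"][160:340,200:350],None,fx=4,fy=4,interpolation=cv2.INTER_CUBIC)
cv2.imwrite("pics/ta.png",np.clip(a[:,:,::-1]*1.5,0,255)); 
b=s["image"][160:245,225:325]; cv2.imwrite("pics/sb.png",np.clip(cv2.resize(b,None,fx=6,fy=6,interpolation=cv2.INTER_CUBIC)[:,:,::-1].astype(float)*1.8,0,255))
b=s["image"][255:330,215:315]; cv2.imwrite("pics/sc.png",np.clip(cv2.resize(b,None,fx=6,fy=6,interpolation=cv2.INTER_CUBIC)[:,:,::-1].astype(float)*1.5,0,255))
K,R,tt=cam(t);print(-R.T@tt);K,R,tt=cam(s);print(-R.T@tt)
print(proj(t,[[0,0,0],[.5,0,0]]))
print(unproj(t,[[283.6,183.4]],0))
print("top rack corners (px guess)",unproj(t,[[285,175],[361,196],[357,219],[279,198]],.024))
print("sock", unproj(t,[[213.5,197]],.024))
E
```

```text
[0.34969015 0.01862025 1.28068181]
[0.48790101 0.76863743 0.65372076]
[[284.16744423 398.30289671]
 [288.33423268 216.38760932]]
[[0.59632917 0.01598346 0.        ]]
top rack corners (px guess) [[ 0.61627638  0.01261514  0.024     ]
 [ 0.56081755 -0.20531041  0.024     ]
 [ 0.49460445 -0.19402047  0.024     ]
 [ 0.54915416  0.02809165  0.024     ]]
sock [[0.54733132 0.21431868 0.024     ]][ WARN:0@0.095] global loadsave.cpp:1063 imwrite_ Unsupported depth image for selected encoder is fallbacked to CV_8U.
```

View pics/ta.png

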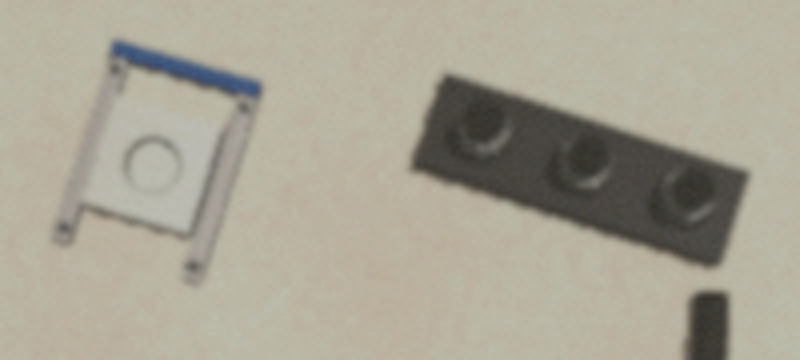

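View pics/sb.png

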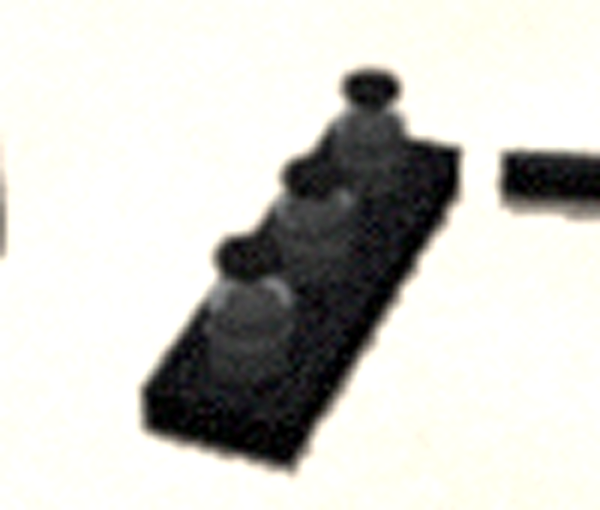

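View pics/sc.png

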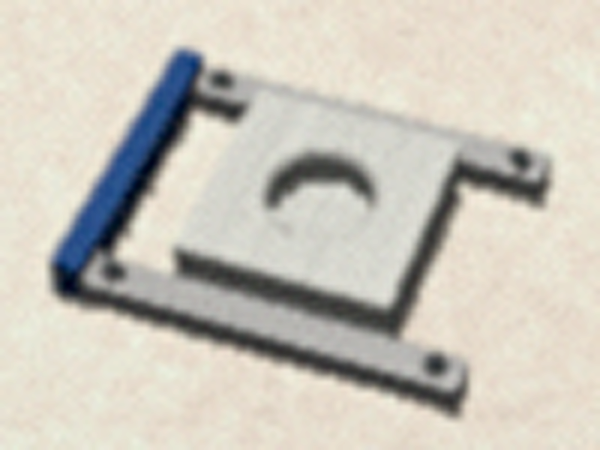

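```bash
cat > fit.py <<'E'
import pickle,cv2,numpy as np
from scipy.optimize import least_squares, minimize
from h import *
t=pickle.load(open("top0.pkl","rb"));s=pickle.load(open("side0.pkl","rb"))
def uc(X,k,u0,v0): X=np.atleast_2d(X).astype(float); return (X+.5)/k-.5+[u0,v0]
# rack silhouette fit
def rackP(p):
    c,s_=np.cos(p[2]),np.sin(p[2]); 
    return lambda x,y,z: np.array([p[0]+c*x-s_*y,p[1]+s_*x+c*y,z])
def sil(d,pts,sh,off,k=8):
    uv=proj(d,pts)-off; h=cv2.convexHull(((uv+.5)*k-.5).astype(np.float32)).reshape(-1,2)
    m=np.zeros((sh[0]*k,sh[1]*k),np.uint8); cv2.fillConvexPoly(m,np.round(h*16).astype(np.int32),255,shift=4)
    return cv2.resize(m,(sh[1],sh[0]),interpolation=cv2.INTER_AREA)/255.
def model(p,which):
    f=rackP(p); P=[f(x,y,z) for x in(-.035,.035) for y in(-.115,.115) for z in(0,.024)]; return np.array(P)
def cost(p,d,box,soft):
    u0,v0,u1,v1=box; m=sil(d,model(p,0),(v1-v0,u1-u0),np.array([u0,v0])); m=cv2.GaussianBlur(m,(0,0),.7)
    return ((m-soft)**2).sum()
def soft(d,box,lo,hi):
    u0,v0,u1,v1=box; g=d["image"][v0:v1,u0:u1].mean(2); return np.clip((hi-g)/(hi-lo),0,1)
if __name__=="__main__":
    bt=(265,160,375,230); bs=(235,175,310,245)
    g=t["image"][bt[1]:bt[3],bt[0]:bt[2]].mean(2); print(np.percentile(g,[5,20,50,90]))
    g2=s["image"][bs[1]:bs[3],bs[0]:bs[2]].mean(2); print(np.percentile(g2,[5,20,50,90]))
    p0=[.555,-.09,np.radians(14)]
    for name,d,b,hi,lo in(("top",t,bt,np.percentile(g,90),np.percentile(g,15)),("side",s,bs,np.percentile(g2,90),np.percentile(g2,15))):
        so=soft(d,b,lo,hi)
        if name=="top": so[59:,75:]=0   # driver
        r=minimize(cost,p0,args=(d,b,so),method="Nelder-Mead",options=dict(initial_simplex=[p0,[.56,-.09,.25],[.555,-.085,.25],[.555,-.09,.3]],xatol=1e-5,fatol=1e-4))
        print(name,r.x[:2],np.degrees(r.x[2]),r.fun)
    # caps
    ct=uc([[487,124],[587,160],[692,192]],4,175,155); cs=uc([[246,256],[313,176],[371,88]],6,225,160)
    for a,b in zip(ct,cs):
        def res(P): return np.r_[proj(t,P)[0]-a,proj(s,P)[0]-b]
        r=least_squares(res,[.55,-.09,.07]); print("cap",r.x,r.fun)
    a=uc([[153,164]],4,175,155)[0]; print("hole top",unproj(t,[a],.024))
    b=uc([[321,190]],6,215,255)[0]; print("hole side",unproj(s,[b],.024))
    print("side corners block", unproj(s,uc([[178,250],[258,92],[462,152],[398,306]],6,215,255),.024))
    print("top corners block", unproj(t,uc([[126,104],[80,203],[190,237],[228,124]],4,175,155),.024))
E
python3 fit.py
```

```text
[ 41.  48. 117. 119.]
[  7.15        23.66666667 146.33333333 150.33333333]
top [ 0.55628447 -0.0870658 ] -16.610736813771386 27.27332143906976
side [ 0.55719041 -0.08814043] -16.802561220954303 77.88784923094038
cap [ 0.57872732 -0.0190871   0.0742677 ] [ 0.03574264 -0.72131061  0.65975141  0.1421775 ]
cap [ 0.55577156 -0.08836613  0.06993089] [ 0.03644124 -0.57312319  0.55495563  0.11685938]
cap [ 0.53429957 -0.16006438  0.07319121] [ 0.02717565 -0.3639397   0.37316645  0.07713103]
hole top [[0.55124343 0.2162749  0.024     ]]
hole side [[0.55163752 0.21586582 0.024     ]]
side corners block [[0.59860653 0.24675501 0.024     ]
 [0.57985315 0.16988907 0.024     ]
 [0.50217764 0.19401843 0.024     ]
 [0.52048248 0.26522884 0.024     ]]
top corners block [[0.59413944 0.23752768 0.024     ]
 [0.52195766 0.26667015 0.024     ]
 [0.49965143 0.18774581 0.024     ]
 [0.5814807  0.16415494 0.024     ]]
```

Look-alikes for the socket in the top view are the green head (134,141), the large aluminium head (187,293) and the small aluminium head (213,196). The description (not green, smaller in its colour) picks the small one, and the crops show it with its empty hole and blue bar. The rack is the only one with three caps, at about (297,186), (322,195) and (348,203).

First I turn the jaws across the rack and shut them.

Request:
{"method": "carry_out", "body": {
  "plan": [
    [[0,0,0],[0,10.475,0],0],
    [[0,0,0],[0,10.475,0],0],
    [[0,0,0],[0,10.475,0],0],
    [[0,0,0],[0,10.475,0],0],
    [[0,0,0],[0,10.475,0],0],
    [[0,0,0],[0,10.475,0],0],
    [[0,0,0],[0,10.475,0],0],
    [[0,0,0],[0,10.475,0],0]
  ],
  "force": 40
}}

```text
time_s: 1.7
position: [0.2141, 0.5066, 0.1928]
tool_rot: [[0.956, -0.0, 0.293], [-0.293, -0.0, 0.956], [-0.0, -1.0, -0.0]]
ft_force: [0.4, 0.8, 0.9]
grip_width: -0.0002
```

Request:
{"method": "carry_out", "body": {
  "plan": [
    [[0.0416,0.007,-0.03305],[0,0,0],0],
    [[0.0416,0.007,-0.03305],[0,0,0],0],
    [[0.0416,0.007,-0.03305],[0,0,0],0],
    [[0.0416,0.007,-0.03305],[0,0,0],0],
    [[0.0416,0.007,-0.03305],[0,0,0],0],
    [[0.0416,0.007,-0.03305],[0,0,0],0]
  ]
}}

```text
time_s: 2.45
position: [0.397, 0.2435, 0.1508]
tool_rot: [[0.958, 0.001, 0.287], [-0.287, 0.0, 0.958], [0.001, -1.0, 0.0]]
ft_force: [0.9, 0.8, -1.0]
grip_width: 0.0
```

Request:
{"method": "carry_out", "body": {
  "plan": [
    [[0.0416,0.007,-0.03305],[0,0,0],0],
    [[0.0416,0.007,-0.03305],[0,0,0],0],
    [[0.0416,0.007,-0.03305],[0,0,0],0],
    [[0.0416,0.007,-0.03305],[0,0,0],0],
    [[0.0416,0.007,-0.03305],[0,0,0],0],
    [[0.0416,0.007,-0.03305],[0,0,0],0],
    [[0,0,0],[0,0,0],0]
  ]
}}

```text
time_s: 3.32
position: [0.5794, -0.0197, 0.1078]
tool_rot: [[0.957, -0.0, 0.291], [-0.291, -0.0, 0.957], [-0.0, -1.0, -0.0]]
ft_force: [-0.0, 0.7, -0.3]
grip_width: 0.0001
```

```bash
python3 - <<'E'
from rig import env
import cv2,pickle,numpy as np
from h import *
o=env.observe(); print(o["position"],o["tool_rot"],o["ft_force"])
for n in ["side","top"]:
    d=env.get_image(n); pickle.dump(d,open(f"{n}1.pkl","wb"))
    p=proj(d,o["position"])[0]; print(n,p)
    u,v=int(p[0])-50,int(p[1])-40
    im=np.clip(cv2.resize(d["image"][v:v+90,u:u+110],None,fx=6,fy=6,interpolation=cv2.INTER_CUBIC).astype(float)*1.6,0,255)[:,:,::-1].copy()
    q=((p-[u,v]+.5)*6).astype(int); cv2.drawMarker(im,tuple(int(x) for x in q),(0,0,255))
    cv2.imwrite(f"pics/{n}1.png",im.astype(np.uint8))
E
```

```text
[ 0.57942119 -0.01968431  0.10776712] [[ 9.56710296e-01 -4.53777114e-04  2.91041583e-01]
 [-2.91041698e-01 -2.09219878e-04  9.56710346e-01]
 [-3.73241575e-04 -9.99999875e-01 -3.32230873e-04]] [-0.0228569   0.73386859 -0.27506551]
side [265.75575644 191.46878316]
top [297.08029523 182.31933969]
```

View pics/side1.png

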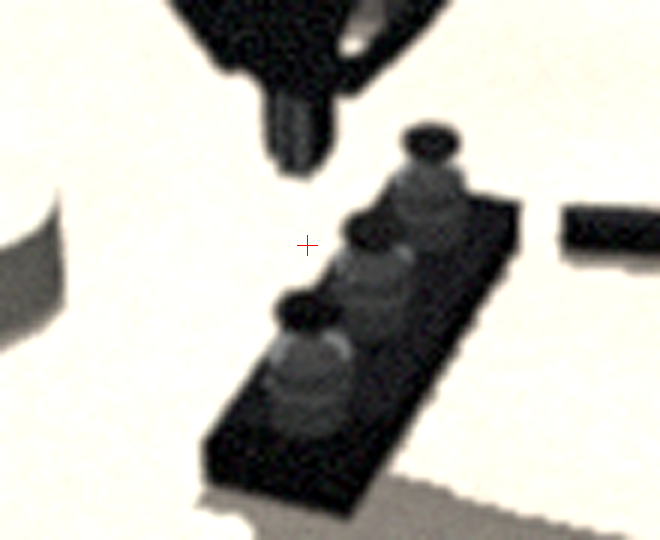

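View pics/top1.png

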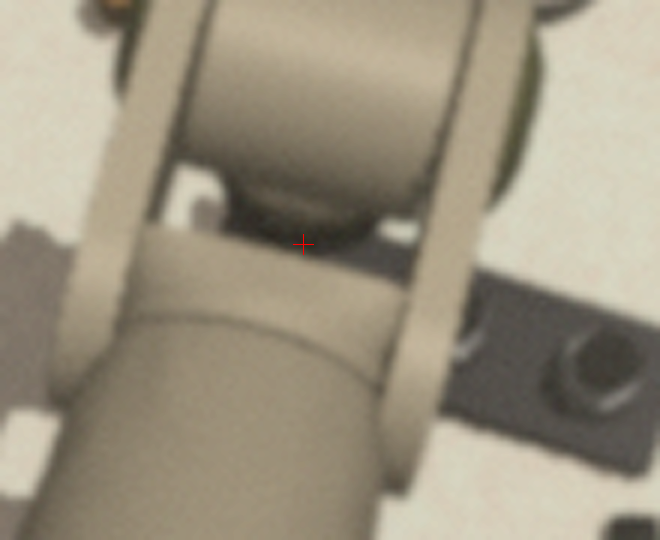

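```bash
python3 - <<'E'
import cv2,pickle,numpy as np
from h import *
d=pickle.load(open("side0.pkl","rb"))
print(proj(d,[.21405,.5066,.1928]))
d=pickle.load(open("side1.pkl","rb"))
tip=np.array([(300+.5)/6-.5+215,(175)/6+151]); print(tip)
c=np.array([.57942,-.01968,.10777])
for dz in (0,.01,.02,.03,.04): print(dz,proj(d,c+[0,0,dz]))
im=np.clip(d["image"][60:320,120:460].astype(float)*2.5,0,255)
im=cv2.resize(im,None,fx=2.3,fy=2.3,interpolation=cv2.INTER_CUBIC)
cv2.imwrite("pics/side1b.png",np.clip(im,0,255)[:,:,::-1].astype(np.uint8))
E
```

```text
[[515.46909575 389.2867017 ]]
[264.58333333 180.16666667]
0 [[265.75602989 191.46883165]]
0.01 [[265.6819549 188.1647913]]
0.02 [[265.60694292 184.81895748]]
0.03 [[265.53097607 181.43053216]]
0.04 [[265.45403598 177.99869686]]
```

View pics/side1b.png

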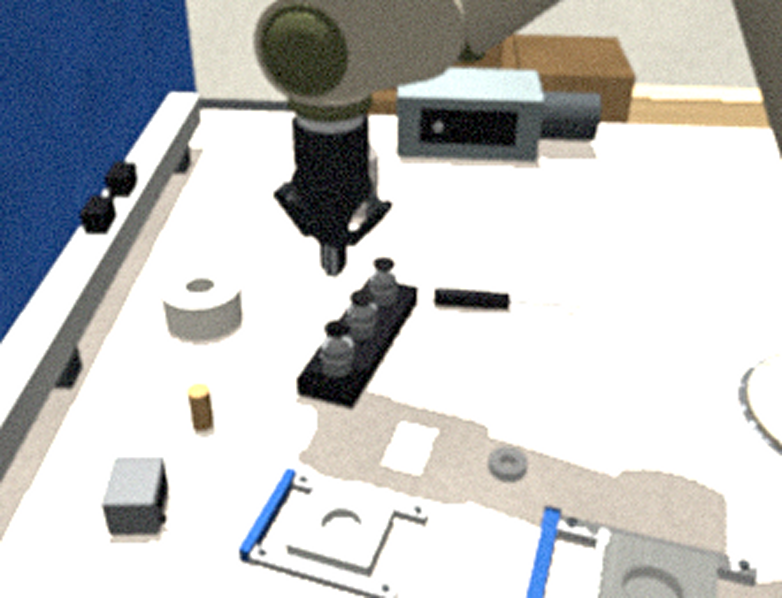

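```bash
python3 - <<'E'
import cv2,pickle,numpy as np
from h import *
d=pickle.load(open("side0.pkl","rb"))
im=np.clip(d["image"][220:420,410:560].astype(float)*2.5,0,255)
im=cv2.resize(im,None,fx=3,fy=3,interpolation=cv2.INTER_CUBIC)
p=proj(d,[.21405,.5066,.1928])[0]-[410,220]; cv2.drawMarker(im,(int(p[0]*3),int(p[1]*3)),(255,0,0))
cv2.imwrite("pics/side0c.png",np.clip(im,0,255)[:,:,::-1].astype(np.uint8))
e=pickle.load(open("side1.pkl","rb"))
print(unproj(e,[[264.58,180.2]],.108),unproj(e,[[264.58,180.2]],.14))
t=pickle.load(open("top1.pkl","rb"))
im=np.clip(t["image"][90:290,190:420].astype(float)*1.8,0,255)
im=cv2.resize(im,None,fx=3,fy=3,interpolation=cv2.INTER_CUBIC)
cv2.imwrite("pics/top1b.png",np.clip(im,0,255)[:,:,::-1].astype(np.uint8))
E
```

```text
[[ 0.5877893  -0.07083145  0.108     ]] [[ 0.58193205 -0.02160663  0.14      ]]
```

View pics/side0c.png

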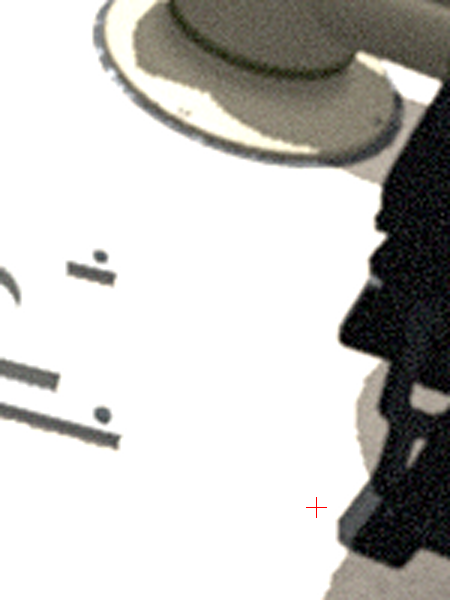

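View pics/top1b.png

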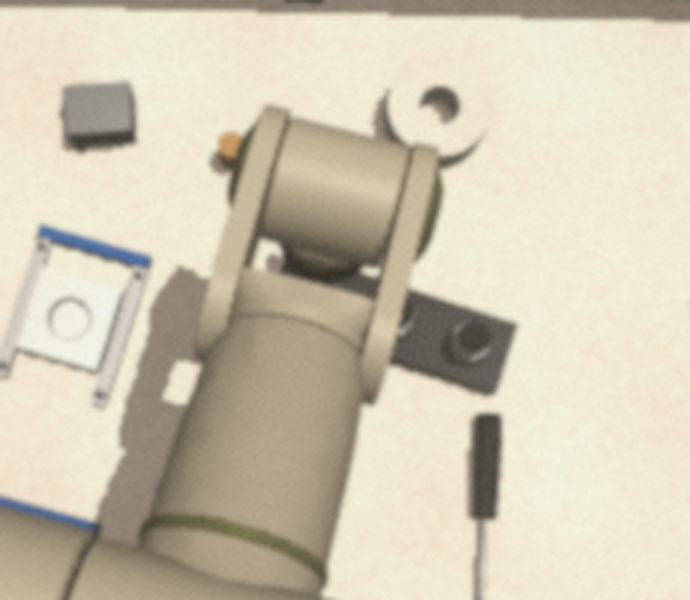

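```bash
python3 - <<'E'
import cv2,pickle,numpy as np
from h import *
d=pickle.load(open("side0.pkl","rb"))
c=np.array([.214,.5066,.1928]); x=np.array([.389,.921,0])
for dz in(0,.013,.046): print(dz,proj(d,[c+.0427*x+[0,0,dz],c-.0427*x+[0,0,dz]]), "crop", (proj(d,[c+.0427*x+[0,0,dz],c-.0427*x+[0,0,dz]])-[410,220])*3)
t=pickle.load(open("top1.pkl","rb"));c=np.array([.5794,-.0197,.108])
for dz in(0,.033,.073,.1,.15,.2): print(dz,(proj(t,c+[0,0,dz])-[190,90])*3)
E
```

```text
0 [[514.95537491 421.6094219 ]
 [515.99861084 360.89795402]] crop [[314.86612472 604.82826571]
 [317.99583253 422.69386205]]
0.013 [[519.22533207 416.2934134 ]
 [519.75784732 355.28114841]] crop [[327.67599622 588.88024019]
 [329.27354195 405.84344522]]
0.046 [[530.78726075 401.89905093]
 [529.85503877 340.19458443]] crop [[362.36178224 545.69715279]
 [359.5651163  360.58375328]]
0 [[321.26761709 276.93168534]]
0.033 [[322.66385507 269.61862161]]
0.073 [[324.465451   260.18241799]]
0.1 [[325.75529563 253.42660982]]
0.15 [[328.31831087 240.00232678]]
0.2 [[331.1364756  225.24164943]]
```

Request:
{"method": "carry_out", "body": {
  "plan": [
    [[0,0.008,0.002],[0,0,0],0],
    [[0,0.008,0],[0,0,0],0],
    [[0,0.006,0],[0,0,0],0],
    [[0,0,0],[0,0,0],0]
  ]
}}

```text
time_s: 3.92
position: [0.5784, -0.0145, 0.0863]
tool_rot: [[0.958, -0.001, 0.287], [-0.287, 0.0, 0.958], [-0.001, -1.0, -0.0]]
ft_force: [-0.1, -0.5, -0.9]
grip_width: -0.0
```

```bash
cat > look.py <<'E'
from rig import env
import cv2,pickle,numpy as np,sys
from h import *
tag=sys.argv[1]; n=sys.argv[2]; k=int(sys.argv[3]) if len(sys.argv)>3 else 6
gain=float(sys.argv[4]) if len(sys.argv)>4 else 1.6
o=env.observe(); print(o["time_s"],o["position"],o["ft_force"],o["grip_width"])
d=env.get_image(n); pickle.dump(d,open(f"{n}{tag}.pkl","wb"))
p=proj(d,o["position"])[0]; print(p)
u,v=max(int(p[0])-55,0),max(int(p[1])-55,0)
im=np.clip(cv2.resize(d["image"][v:v+100,u:u+110],None,fx=k,fy=k,interpolation=cv2.INTER_CUBIC).astype(float)*gain,0,255)[:,:,::-1].copy()
q=((p-[u,v]+.5)*k).astype(int); cv2.drawMarker(im,tuple(int(x) for x in q),(0,0,255)); print("crop origin",u,v)
cv2.imwrite(f"pics/{n}{tag}.png",im.astype(np.uint8))
E
python3 look.py 2 side
```

```text
3.925 [ 0.57841168 -0.01451461  0.08627797] [-0.12760795 -0.49914145 -0.91184012] -2.965634079213759e-06
[266.09947554 199.63325403]
crop origin 211 144
```

View pics/side2.png

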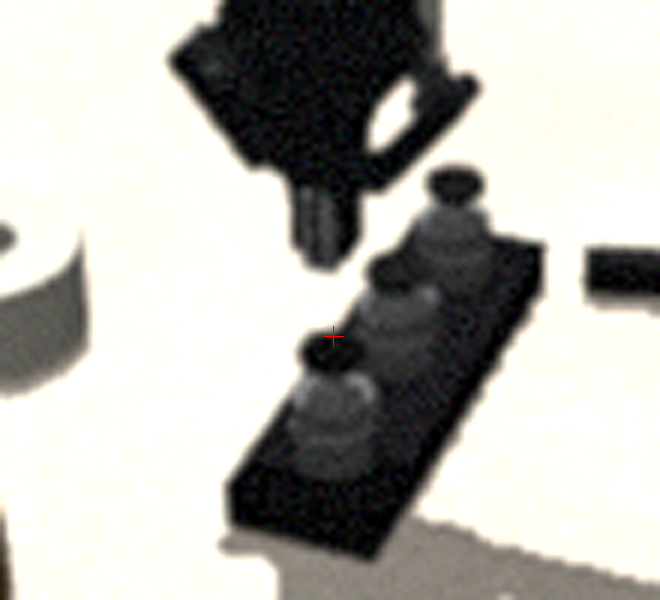

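Request:
{"method": "carry_out", "body": {
  "plan": [
    [[0,0.003,0],[0,0,0],0],
    [[0,0.003,0],[0,0,0],0],
    [[0,0.003,0],[0,0,0],0],
    [[0,0,0],[0,0,0],0]
  ]
}}

```text
time_s: 4.47
position: [0.5786, -0.0148, 0.0775]
tool_rot: [[0.958, -0.0, 0.288], [-0.288, 0.0, 0.958], [-0.0, -1.0, 0.0]]
ft_force: [-0.4, -0.6, 0.7]
grip_width: -0.0
```

Request:
{"method": "carry_out", "body": {
  "plan": [
    [[0,0.002,0],[0,0,0],0],
    [[0,0.002,0],[0,0,0],0],
    [[0,0,0],[0,0,0],0]
  ]
}}

```text
time_s: 4.85
position: [0.5787, -0.0148, 0.0737]
tool_rot: [[0.958, -0.0, 0.287], [-0.287, 0.0, 0.958], [-0.0, -1.0, -0.0]]
ft_force: [0.2, -0.7, -0.4]
grip_width: -0.0
```

```bash
python3 look.py 3 side
```

```text
4.85 [ 0.57865632 -0.01480268  0.07366079] [ 0.2063756  -0.709502   -0.35476158] -3.192533730988574e-05
[266.1042709  203.57249053]
crop origin 211 148
```

View pics/side3.png

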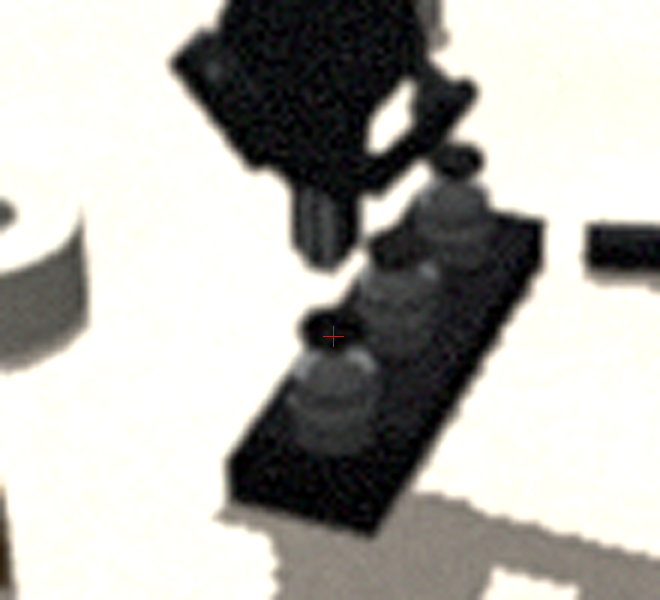

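Request:
{"method": "carry_out", "body": {
  "plan": [
    [[0,0.002,0],[0,0,0],0],
    [[0,0.002,0],[0,0,0],0],
    [[0,0,0],[0,0,0],0]
  ]
}}

```text
time_s: 5.28
position: [0.5786, -0.0148, 0.0696]
tool_rot: [[0.958, -0.0, 0.287], [-0.287, 0.0, 0.958], [-0.0, -1.0, -0.0]]
ft_force: [0.9, -0.6, 0.7]
grip_width: 0.0
```

Request:
{"method": "carry_out", "body": {
  "plan": [
    [[0,0.002,0],[0,0,0],0],
    [[0,0.002,0],[0,0,0],0],
    [[0,0,0],[0,0,0],0]
  ]
}}

```text
time_s: 5.65
position: [0.5787, -0.0148, 0.0656]
tool_rot: [[0.958, -0.0, 0.287], [-0.287, 0.0, 0.958], [-0.0, -1.0, -0.0]]
ft_force: [-0.1, 0.2, -0.4]
grip_width: 0.0001
```

Request:
{"method": "carry_out", "body": {
  "plan": [
    [[0,0.002,0],[0,0,0],0],
    [[0,0.002,0],[0,0,0],0],
    [[0,0,0],[0,0,0],0]
  ]
}}

```text
time_s: 6.02
position: [0.5787, -0.0148, 0.0616]
tool_rot: [[0.958, -0.0, 0.288], [-0.288, 0.0, 0.958], [-0.0, -1.0, -0.0]]
ft_force: [1.6, 0.1, 0.7]
grip_width: -0.0004
```

```bash
python3 look.py 4 side
```

```text
6.025 [ 0.57865614 -0.01484602  0.06161187] [1.56242392 0.07575791 0.71445054] -0.00040622261635499723
[266.19005312 207.33415545]
crop origin 211 152
```

View pics/side4.png

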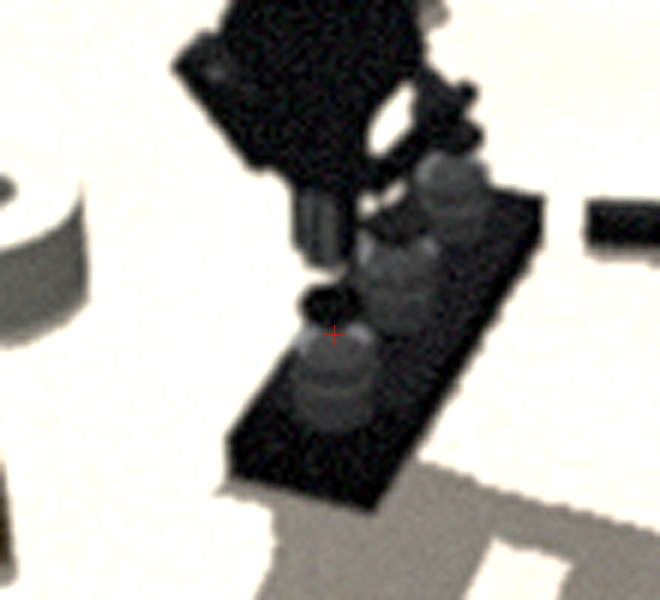

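Request:
{"method": "carry_out", "body": {
  "plan": [
    [[-0.002,0.002,0],[0,0,0],0],
    [[0,0.002,0],[0,0,0],0],
    [[0,0,0],[0,0,0],0]
  ]
}}

```text
time_s: 6.45
position: [0.5767, -0.0142, 0.0576]
tool_rot: [[0.958, -0.0, 0.287], [-0.287, 0.0, 0.958], [-0.0, -1.0, 0.0]]
ft_force: [-0.5, -0.5, 1.1]
grip_width: 0.0001
```

Request:
{"method": "carry_out", "body": {
  "plan": [
    [[0,0.002,0],[0,0,0],0],
    [[0,0.002,0],[0,0,0],0],
    [[0,0,0],[0,0,0],0]
  ]
}}

```text
time_s: 6.82
position: [0.5768, -0.0143, 0.0536]
tool_rot: [[0.958, -0.0, 0.287], [-0.287, 0.0, 0.958], [-0.0, -1.0, -0.0]]
ft_force: [0.2, 0.3, 0.5]
grip_width: 0.0003
```

Request:
{"method": "carry_out", "body": {
  "plan": [
    [[0,0.001,0],[0,0,0],0],
    [[0,0.001,0],[0,0,0],0],
    [[0,0,0],[0,0,0],0]
  ]
}}

```text
time_s: 7.2
position: [0.5768, -0.0142, 0.0518]
tool_rot: [[0.958, -0.0, 0.288], [-0.288, 0.0, 0.958], [-0.0, -1.0, 0.0]]
ft_force: [0.3, -0.3, -0.4]
grip_width: 0.0002
```

Request:
{"method": "carry_out", "body": {
  "plan": [
    [[0,0.001,0],[0,0,0],0],
    [[0,0.001,0],[0,0,0],0],
    [[0,0,0],[0,0,0],0]
  ]
}}

```text
time_s: 7.58
position: [0.5768, -0.0143, 0.0497]
tool_rot: [[0.958, -0.0, 0.287], [-0.287, 0.0, 0.958], [-0.0, -1.0, -0.0]]
ft_force: [0.4, 0.1, 0.1]
grip_width: 0.0001
```

```bash
python3 look.py 5 side
```

```text
7.575 [ 0.57679805 -0.01426688  0.04974141] [0.39811237 0.06427275 0.05933505] 0.00010245989908386777
[266.96303585 211.16582576]
crop origin 211 156
```

View pics/side5.png

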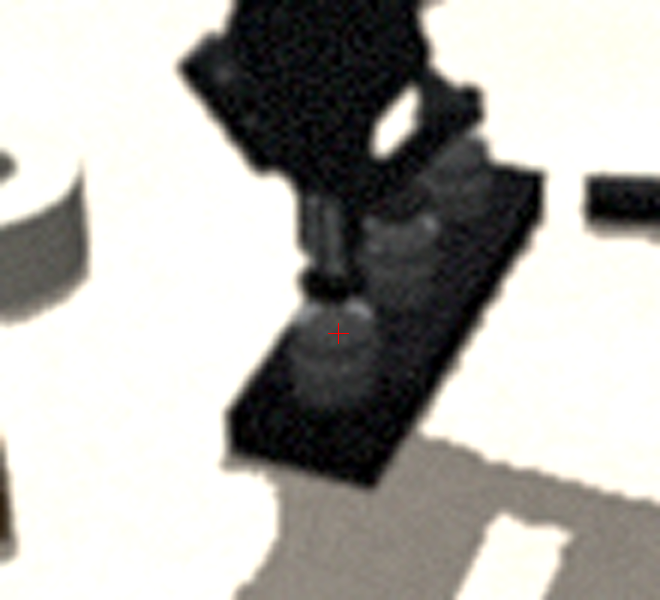

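Request:
{"method": "carry_out", "body": {
  "plan": [
    [[0,0.001,0],[0,0,0],0],
    [[0,0.001,0],[0,0,0],0],
    [[0,0,0],[0,0,0],0]
  ]
}}

```text
time_s: 8.0
position: [0.5768, -0.0142, 0.0477]
tool_rot: [[0.958, -0.0, 0.287], [-0.287, 0.0, 0.958], [-0.0, -1.0, -0.0]]
ft_force: [-0.4, -0.1, 1.0]
grip_width: -0.0001
```

Request:
{"method": "carry_out", "body": {
  "plan": [
    [[0,0.001,0],[0,0,0],0],
    [[0,0.001,0],[0,0,0],0],
    [[0,0,0],[0,0,0],0]
  ]
}}

```text
time_s: 8.38
position: [0.5768, -0.0142, 0.0457]
tool_rot: [[0.958, -0.0, 0.287], [-0.287, 0.0, 0.958], [-0.0, -1.0, -0.0]]
ft_force: [-0.7, 0.5, 0.4]
grip_width: 0.0
```

```bash
cat > f.py <<'E'
from rig import env
import numpy as np
F=[];Z=[]
for i in range(5):
    o=env.observe();F.append(o["ft_force"]);Z.append(o["position"]); 
    if i<4: env.get_image("side")
print(o["time_s"],np.mean(F,0).round(2),np.std(F,0).round(2),np.mean(Z,0).round(5))
E
python3 f.py
```

```text
8.575 [-0.07  0.18  0.08] [0.62 0.35 0.55] [ 0.57683 -0.01426  0.0458 ]
```

Request:
{"method": "carry_out", "body": {
  "plan": [
    [[0,0.001,0],[0,0,0],0],
    [[0,0.001,0],[0,0,0],0],
    [[0,0,0],[0,0,0],0]
  ]
}}

```text
time_s: 8.95
position: [0.5768, -0.0142, 0.0437]
tool_rot: [[0.958, -0.0, 0.287], [-0.287, 0.0, 0.958], [-0.0, -1.0, -0.0]]
ft_force: [-0.0, -0.5, -0.4]
grip_width: -0.0003
```

```bash
python3 f.py; python3 look.py 6 side
```

```text
9.15 [-0.42 -0.1  -0.04] [0.27 0.34 0.31] [ 0.57684 -0.01426  0.0438 ]
9.15 [ 0.57685404 -0.01426987  0.04385388] [-0.30020854 -0.34200236  0.04403231] -4.722940100214051e-05
[266.9792794  212.96134905]
crop origin 211 157
```

View pics/side6.png

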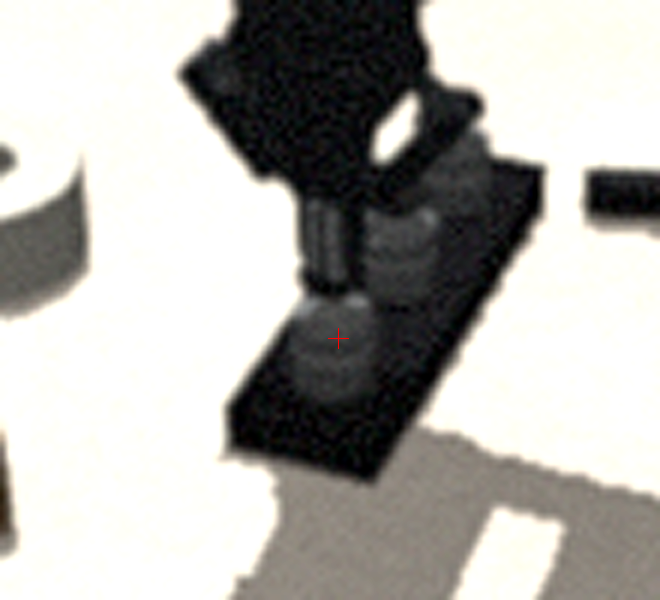

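```bash
python3 - <<'E'
import pickle
from h import *
for tag,px,c in(("2",(325/6+211,266/6+144),(.5784,-.0145,.0863)),("6",(325/6+211,270/6+157),(.5768,-.0143,.0438))):
    d=pickle.load(open(f"side{tag}.pkl","rb"))
    for z in(.03,.04,.05,.06): print(tag,c[2]+z-.0,px,proj(d,[c[0],c[1],c[2]+z]),unproj(d,[px],c[2]+z))
print(proj(d,[[.5785,-.017,.079],[.5785,-.017,.073],[.5785,-.017,.054]]))
E
```

```text
2 0.1163 (265.1666666666667, 188.33333333333334) [[265.88689575 189.83768514]] [[ 0.58087735 -0.02099203  0.1163    ]]
2 0.1263 (265.1666666666667, 188.33333333333334) [[265.81292273 186.49079401]] [[ 0.5791473  -0.00629908  0.1263    ]]
2 0.1363 (265.1666666666667, 188.33333333333334) [[265.73800474 183.10114831]] [[0.57741726 0.00839387 0.1363    ]]
2 0.14629999999999999 (265.1666666666667, 188.33333333333334) [[265.66212357 179.66792353]] [[0.57568721 0.02308681 0.1463    ]]
6 0.0738 (265.1666666666667, 202.0) [[266.80720837 203.67875107]] [[ 0.58172802 -0.02120347  0.0738    ]]
6 0.0838 (265.1666666666667, 202.0) [[266.74084947 200.50452438]] [[ 0.58011009 -0.00758367  0.0838    ]]
6 0.0938 (265.1666666666667, 202.0) [[266.67366507 197.2908107 ]] [[0.57849217 0.00603614 0.0938    ]]
6 0.1038 (265.1666666666667, 202.0) [[266.60563968 194.03686859]] [[0.57687424 0.01965595 0.1038    ]]
[[266.21566896 201.37992086]
 [266.25730436 203.2759561 ]
 [266.38715366 209.18916572]]
```

Request:
{"method": "carry_out", "body": {
  "plan": [
    [[-0.001,0.001,0],[0,0,0],0],
    [[-0.001,0.001,0],[0,0,0],0],
    [[0,0,0],[0,0,0],0]
  ]
}}

```text
time_s: 9.57
position: [0.5748, -0.0136, 0.0417]
tool_rot: [[0.958, -0.0, 0.287], [-0.287, 0.0, 0.958], [-0.0, -1.0, -0.0]]
ft_force: [-0.2, -0.5, -0.3]
grip_width: -0.0
```

```bash
python3 f.py
```

```text
9.775 [-0.14 -0.11  0.01] [0.6  0.5  0.54] [ 0.57491 -0.01368  0.04181]
```

Request:
{"method": "carry_out", "body": {
  "plan": [
    [[0,0.001,0],[0,0,0],0],
    [[0,0.001,0],[0,0,0],0],
    [[0,0,0],[0,0,0],0]
  ]
}}

```text
time_s: 10.15
position: [0.575, -0.0137, 0.0398]
tool_rot: [[0.958, 0.0, 0.287], [-0.287, -0.0, 0.958], [0.0, -1.0, -0.0]]
ft_force: [-0.3, -0.7, 1.1]
grip_width: -0.0001
```

```bash
python3 f.py; python3 look.py 7 side
```

```text
10.35 [-0.05 -0.26  1.11] [0.32 0.38 0.28] [ 0.57498 -0.0137   0.03988]
10.35 [ 0.5749755  -0.01369462  0.03989071] [0.18078352 0.30166439 0.96846993] -5.68578083322343e-05
[267.7005651  214.33392178]
crop origin 212 159
```

View pics/side7.png

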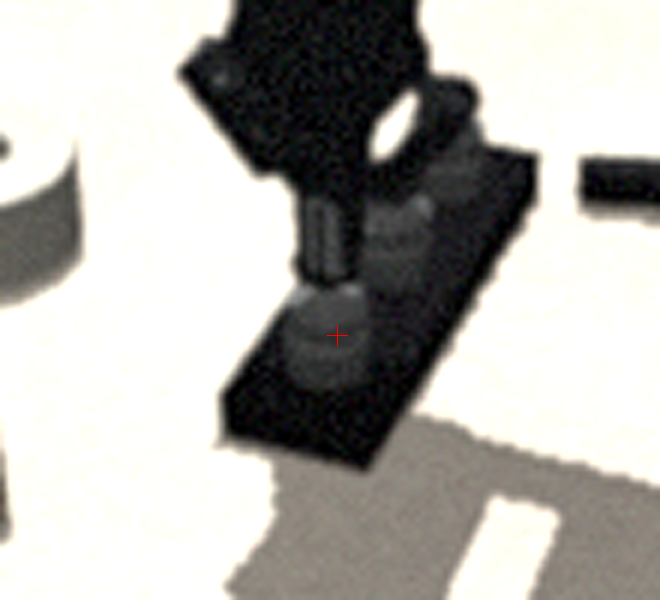

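Request:
{"method": "carry_out", "body": {
  "plan": [
    [[0,0.001,0],[0,0,0],0],
    [[0,0.001,0],[0,0,0],0],
    [[0,0,0],[0,0,0],0]
  ]
}}

```text
time_s: 10.78
position: [0.575, -0.0137, 0.0379]
tool_rot: [[0.958, 0.0, 0.287], [-0.287, -0.0, 0.958], [0.0, -1.0, 0.0]]
ft_force: [0.3, -0.7, 2.7]
grip_width: -0.0
```

```bash
python3 f.py
```

```text
10.975 [-0.36 -0.33  2.87] [0.44 0.41 0.29] [ 0.575   -0.0137   0.03792]
```

Request:
{"method": "carry_out", "body": {
  "plan": [
    [[0,0.001,0],[0,0,0],0],
    [[0,0.001,0],[0,0,0],0],
    [[0,0,0],[0,0,0],0]
  ]
}}

```text
time_s: 11.35
position: [0.575, -0.0137, 0.0359]
tool_rot: [[0.958, 0.0, 0.287], [-0.287, -0.0, 0.958], [0.0, -1.0, 0.0]]
ft_force: [-0.4, -0.1, 5.3]
grip_width: 0.0003
```

```bash
python3 f.py
```

```text
11.55 [-0.66  0.47  4.84] [0.45 0.41 0.39] [ 0.57501 -0.01369  0.03592]
```

Request:
{"method": "carry_out", "body": {
  "plan": [
    [[0,-0.01,0],[0,0,0],0],
    [[0,-0.01,0],[0,0,0],0],
    [[0,0,-0.04],[0,0,0],0],
    [[0,0,-0.035],[0,0,0],0],
    [[0,0.006,0],[0,0,0],0],
    [[0,0.004,0],[0,0,0],0],
    [[0,0,0],[0,0,0],0]
  ]
}}

```text
time_s: 12.42
position: [0.5533, -0.0846, 0.0455]
tool_rot: [[0.958, -0.001, 0.286], [-0.286, 0.0, 0.958], [-0.001, -1.0, 0.0]]
ft_force: [0.3, -0.2, 0.7]
grip_width: -0.0
```

```bash
python3 f.py; python3 look.py 8 side
```

```text
12.625 [-0.1   0.06  0.12] [0.64 0.22 0.43] [ 0.55349 -0.08478  0.04578]
12.625 [ 0.55356155 -0.08502313  0.04596801] [-0.19984212  0.00037602 -0.24856116] 0.0003687047791622056
[278.01617903 196.99511388]
crop origin 223 141
```

View pics/side8.png

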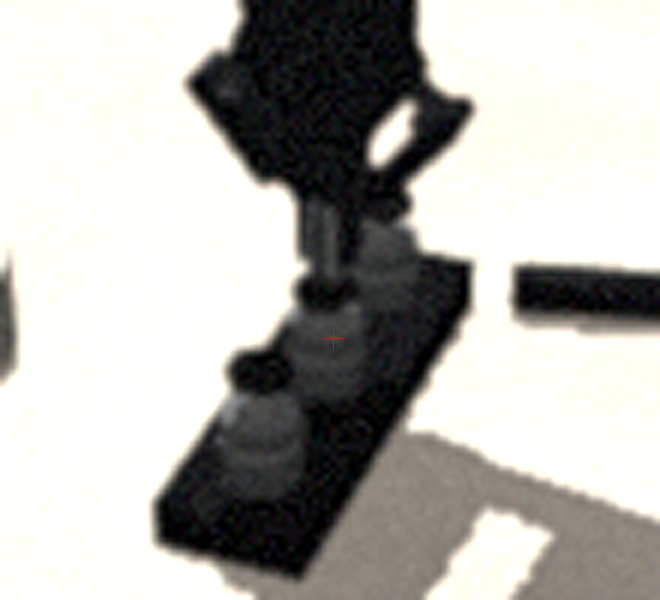

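Request:
{"method": "carry_out", "body": {
  "plan": [
    [[0,0.001,0],[0,0,0],0],
    [[0,0.001,0],[0,0,0],0],
    [[0,0.001,0],[0,0,0],0],
    [[0,0,0],[0,0,0],0]
  ]
}}

```text
time_s: 13.18
position: [0.5533, -0.0855, 0.0427]
tool_rot: [[0.958, -0.0, 0.287], [-0.287, 0.0, 0.958], [-0.0, -1.0, 0.0]]
ft_force: [0.0, 0.3, -1.1]
grip_width: -0.0002
```

```bash
python3 f.py
```

```text
13.375 [-0.26  0.04 -0.64] [0.44 0.48 0.53] [ 0.55336 -0.08554  0.0428 ]
```

Request:
{"method": "carry_out", "body": {
  "plan": [
    [[0,0.001,0],[0,0,0],0],
    [[0,0.001,0],[0,0,0],0],
    [[0,0.001,0],[0,0,0],0],
    [[0,0,0],[0,0,0],0]
  ]
}}

```text
time_s: 13.88
position: [0.5533, -0.0855, 0.0397]
tool_rot: [[0.958, -0.0, 0.287], [-0.287, 0.0, 0.958], [-0.0, -1.0, -0.0]]
ft_force: [-0.8, 0.4, -0.3]
grip_width: -0.0002
```

```bash
python3 f.py
```

```text
14.075 [-0.02  0.14  0.02] [0.7  0.33 0.2 ] [ 0.55336 -0.08553  0.03981]
```

Request:
{"method": "carry_out", "body": {
  "plan": [
    [[0,0.001,0],[0,0,0],0],
    [[0,0.001,0],[0,0,0],0],
    [[0,0.001,0],[0,0,0],0],
    [[0,0,0],[0,0,0],0]
  ]
}}

```text
time_s: 14.58
position: [0.5533, -0.0855, 0.0367]
tool_rot: [[0.958, -0.0, 0.287], [-0.287, 0.0, 0.958], [-0.0, -1.0, 0.0]]
ft_force: [1.1, 0.2, -0.0]
grip_width: 0.0002
```

```bash
python3 f.py
```

```text
14.775 [0.04 0.46 0.43] [0.55 0.38 0.43] [ 0.55336 -0.08552  0.03681]
```

Request:
{"method": "carry_out", "body": {
  "plan": [
    [[0,0.001,0],[0,0,0],0],
    [[0,0.001,0],[0,0,0],0],
    [[0,0,0],[0,0,0],0]
  ]
}}

```text
time_s: 15.15
position: [0.5533, -0.0855, 0.0347]
tool_rot: [[0.958, -0.0, 0.287], [-0.287, 0.0, 0.958], [-0.0, -1.0, -0.0]]
ft_force: [-0.1, -0.1, 0.3]
grip_width: 0.0003
```

```bash
python3 f.py
```

```text
15.35 [0.15 0.01 0.11] [0.34 0.35 0.2 ] [ 0.55336 -0.08551  0.03479]
```

```bash
python3 look.py 9 side 6 2.2
```

```text
15.35 [ 0.55339501 -0.08551517  0.03483453] [-0.34520407  0.49320664  0.17562357] -0.0003153888034479755
[278.08714011 200.18663475]
crop origin 223 145
```

View pics/side9.png

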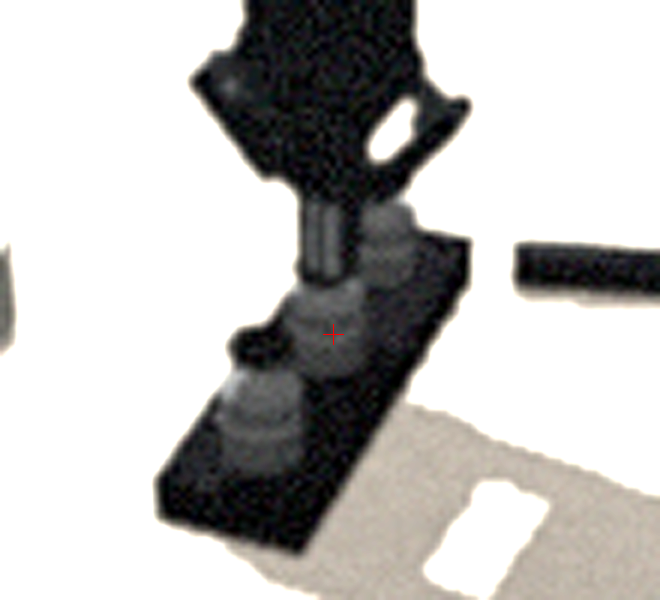

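Request:
{"method": "carry_out", "body": {
  "plan": [
    [[0,0.001,0],[0,0,0],0],
    [[0,0.001,0],[0,0,0],0],
    [[0,0,0],[0,0,0],0]
  ]
}}

```text
time_s: 15.78
position: [0.5535, -0.0855, 0.033]
tool_rot: [[0.958, 0.0, 0.287], [-0.287, -0.0, 0.958], [0.0, -1.0, -0.0]]
ft_force: [-0.9, 0.8, 3.4]
grip_width: -0.0003
```

```bash
python3 f.py
```

```text
15.975 [-0.44  0.3   3.72] [0.49 0.48 0.56] [ 0.55347 -0.08555  0.03301]
```

Request:
{"method": "carry_out", "body": {
  "plan": [
    [[0,0.001,0],[0,0,0],0],
    [[0,0.001,0],[0,0,0],0],
    [[0,0,0],[0,0,0],0]
  ]
}}

```text
time_s: 16.35
position: [0.5535, -0.0856, 0.0311]
tool_rot: [[0.958, 0.001, 0.287], [-0.287, -0.0, 0.958], [0.001, -1.0, -0.0]]
ft_force: [-0.4, 0.3, 7.5]
grip_width: -0.0002
```

```bash
python3 f.py
```

```text
16.55 [-0.9   0.29  7.08] [0.36 0.35 0.33] [ 0.55354 -0.08556  0.03117]
```

Request:
{"method": "carry_out", "body": {
  "plan": [
    [[0,0.001,0],[0,0,0],0],
    [[0,0.001,0],[0,0,0],0],
    [[0,0,0],[0,0,0],0]
  ]
}}

```text
time_s: 16.92
position: [0.5536, -0.0856, 0.0295]
tool_rot: [[0.958, 0.001, 0.287], [-0.287, -0.0, 0.958], [0.001, -1.0, -0.0]]
ft_force: [-3.0, 0.6, 10.0]
grip_width: -0.0001
```

```bash
python3 f.py
```

```text
17.125 [-2.32  1.06 10.38] [0.64 0.31 0.27] [ 0.55361 -0.08558  0.02952]
```

Request:
{"method": "carry_out", "body": {
  "plan": [
    [[0,0.0005,0],[0,0,0],0],
    [[0,0,0],[0,0,0],0],
    [[0,0,0],[0,0,0],0],
    [[0,0,0],[0,0,0],0]
  ]
}}

```text
time_s: 17.62
position: [0.5536, -0.0856, 0.0291]
tool_rot: [[0.958, 0.001, 0.287], [-0.287, -0.0, 0.958], [0.001, -1.0, -0.0]]
ft_force: [-1.3, 1.2, 10.7]
grip_width: -0.0001
```

Request:
{"method": "carry_out", "body": {
  "plan": [
    [[0,-0.02,0],[0,0,0],0],
    [[0,-0.02,0],[0,0,0],0],
    [[0,-0.02,0],[0,0,0],0.085],
    [[0,0,0],[0,0,0],0.085],
    [[0,0,0],[0,0,0],0.085],
    [[0,0,0],[0,0,0],0.085],
    [[0,0,0],[0,0,0],0.085],
    [[0,0,0],[0,0,0],0.085]
  ]
}}

```text
time_s: 18.62
position: [0.5533, -0.0855, 0.0881]
tool_rot: [[0.958, -0.0, 0.287], [-0.287, 0.0, 0.958], [-0.0, -1.0, 0.0]]
ft_force: [0.3, -0.0, -0.2]
grip_width: 0.0845
```

```bash
python3 look.py 10 side 6 2.2; python3 look.py 10 top 5 1.6
```

```text
18.625 [ 0.5532859  -0.08551521  0.0880511 ] [ 0.31953821 -0.01483601 -0.23420631] 0.08446459847396466
[278.14479389 184.06329422]
crop origin 223 129
18.675 [ 0.55331907 -0.08551216  0.08815996] [ 0.51664295 -0.00854414 -0.64566151] 0.08498103642096186
[320.95498167 193.80323388]
crop origin 265 138
```

View pics/side10.png

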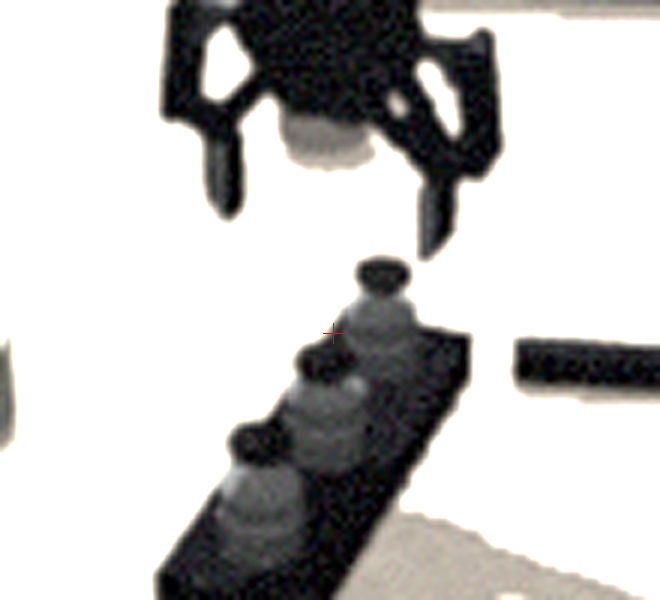

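View pics/top10.png

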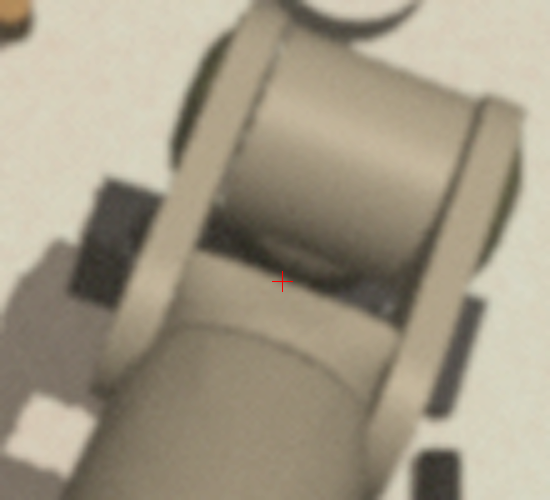

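Request:
{"method": "carry_out", "body": {
  "plan": [
    [[0.0015,0.02,0],[0,0,0],0.085],
    [[0,0.02,0],[0,0,0],0.085],
    [[0,0.02,0],[0,0,0],0.085],
    [[0,0.015,0],[0,0,0],0.085],
    [[0,0,0],[0,0,0],0.085]
  ]
}}

```text
time_s: 19.35
position: [0.5544, -0.0858, 0.0125]
tool_rot: [[0.958, -0.002, 0.288], [-0.288, 0.001, 0.958], [-0.002, -1.0, 0.0]]
ft_force: [-0.2, -0.4, 0.4]
grip_width: 0.0851
```

```bash
python3 look.py 11 side 6 2.2
```

```text
19.35 [ 0.55435792 -0.08580588  0.01252894] [-0.16933801 -0.4075021   0.41191538] 0.08506571410459786
[277.74479638 206.58066234]
crop origin 222 151
```

View pics/side11.png

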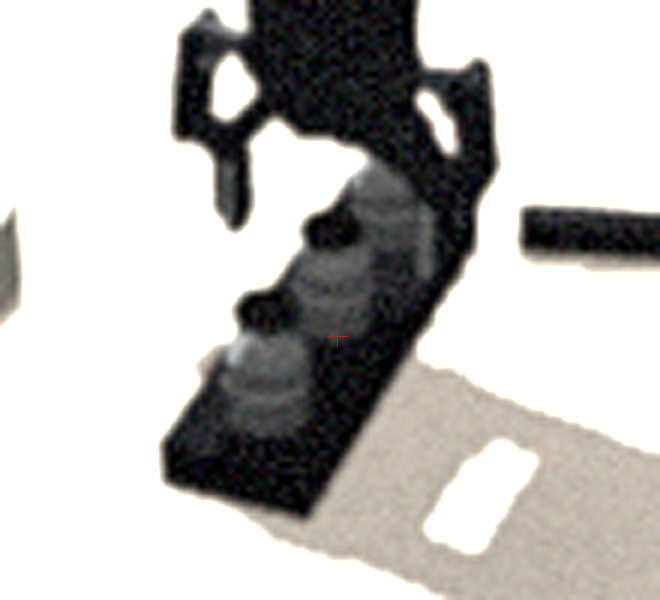

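Request:
{"method": "carry_out", "body": {
  "plan": [
    [[0,0.008,0],[0,0,0],0.085],
    [[0,0.008,0],[0,0,0],0.085],
    [[0,0.006,0],[0,0,0],0.085],
    [[0,0,0],[0,0,0],0.06],
    [[0,0,0],[0,0,0],0.05]
  ],
  "force": 30
}}

```text
time_s: 20.02
position: [0.5549, -0.086, -0.0086]
tool_rot: [[0.958, 0.0, 0.287], [-0.287, -0.0, 0.958], [0.0, -1.0, -0.0]]
ft_force: [-0.9, 0.4, 0.4]
grip_width: 0.0519
```

```bash
python3 look.py 12 side 6 2.2
```

```text
20.025 [ 0.55491065 -0.08597369 -0.00856336] [-0.88676579  0.43292058  0.41723281] 0.05190018936825526
[277.5521879  212.50748712]
crop origin 222 157
```

View pics/side12.png

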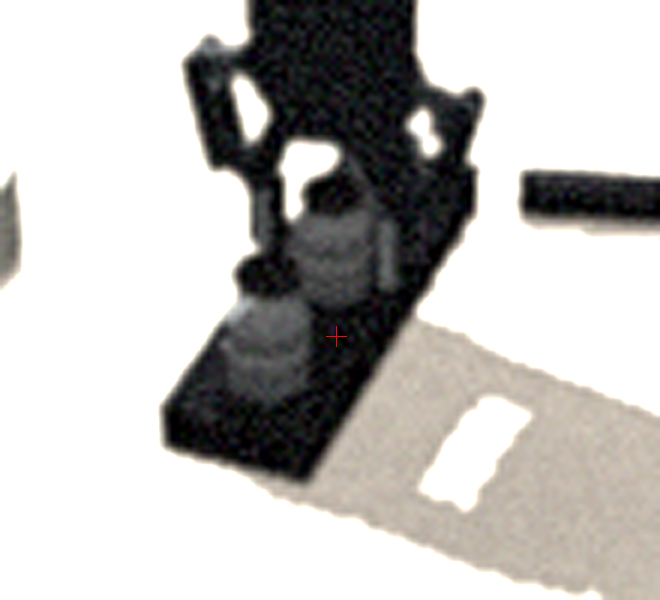

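Request:
{"method": "carry_out", "body": {
  "plan": [
    [[0,0,0],[0,0,0],0.04],
    [[0,0,0],[0,0,0],0.037],
    [[0,0,0],[0,0,0],0.033],
    [[0,0,0],[0,0,0],0.033],
    [[0,0,0],[0,0,0],0.033]
  ],
  "force": 30
}}

```text
time_s: 20.7
position: [0.5555, -0.0862, -0.0082]
tool_rot: [[0.958, 0.002, 0.287], [-0.287, -0.001, 0.958], [0.002, -1.0, -0.0]]
ft_force: [3.3, -0.8, 6.2]
grip_width: 0.035
```

```bash
python3 f.py; python3 look.py 13 side 6 2.2
```

```text
20.9 [ 2.91 -0.35  5.52] [0.38 0.47 0.59] [ 0.55551 -0.08622 -0.00817]
20.9 [ 0.55547966 -0.08621263 -0.0081858 ] [ 2.84148759 -0.6732678   5.44311818] 0.0349999620719223
[277.35820723 212.34075377]
crop origin 222 157
```

View pics/side13.png

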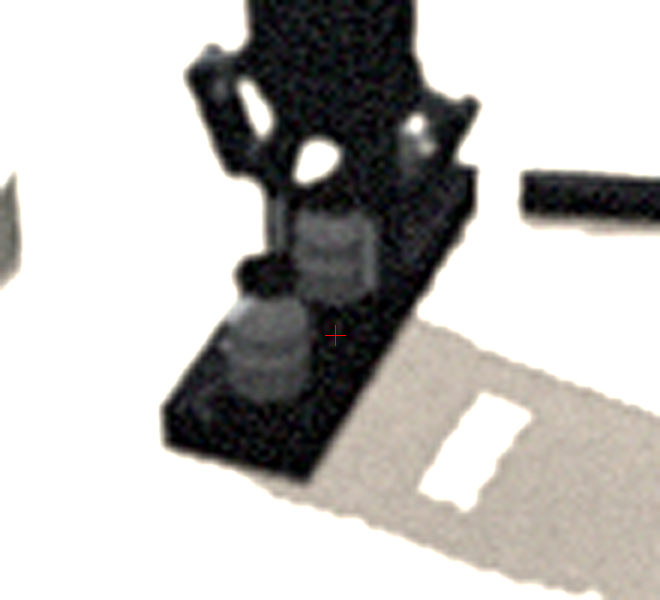

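Request:
{"method": "carry_out", "body": {
  "plan": [
    [[0,-0.003,0],[0,0,0],0.033],
    [[0,-0.004,0],[0,0,0],0.033],
    [[0,-0.005,0],[0,0,0],0.033],
    [[0,-0.008,0],[0,0,0],0.033],
    [[0,-0.02,0],[0,0,0],0.033],
    [[0,-0.025,0],[0,0,0],0.033],
    [[0,-0.025,0],[0,0,0],0.033],
    [[0,0,0],[0,0,0],0.033]
  ]
}}

```text
time_s: 21.95
position: [0.5549, -0.086, 0.0825]
tool_rot: [[0.958, 0.002, 0.287], [-0.287, -0.001, 0.958], [0.002, -1.0, -0.0]]
ft_force: [0.5, -0.0, -1.3]
grip_width: 0.0347
```

```bash
python3 f.py; python3 look.py 14 side 6 2.2
```

```text
22.15 [-0.5  -0.06 -1.43] [0.56 0.33 0.36] [ 0.55417 -0.08569  0.08085]
22.15 [ 0.55393876 -0.0856092   0.0800279 ] [-0.69129122  0.15037964 -1.53585203] 0.03496885454854963
[277.90253005 186.52832037]
crop origin 222 131
```

View pics/side14.png

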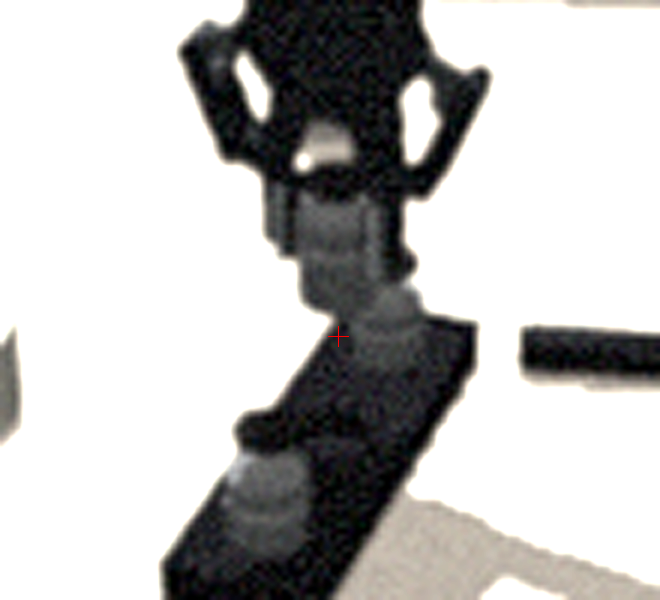

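Request:
{"method": "carry_out", "body": {
  "plan": [
    [[-0.0149,0,0.0482],[0,0,0],0.033],
    [[-0.0149,0,0.0482],[0,0,0],0.033],
    [[-0.0149,0,0.0482],[0,0,0],0.033],
    [[-0.0149,0,0.0482],[0,0,0],0.033],
    [[-0.0149,0,0.0482],[0,0,0],0.033],
    [[-0.0149,0,0.0483],[0,0,0],0.033],
    [[0,0,0],[0,0,0],0.033],
    [[0,0,0],[0,0,0],0.033]
  ]
}}

```text
time_s: 23.2
position: [0.552, 0.2164, 0.0806]
tool_rot: [[0.958, -0.001, 0.287], [-0.287, -0.001, 0.958], [-0.001, -1.0, -0.001]]
ft_force: [-0.5, -0.5, -0.5]
grip_width: 0.0347
```

```bash
python3 f.py; python3 look.py 15 side 6 1.6; python3 look.py 15 top 6 1.6
```

```text
23.4 [-0.22 -0.47 -1.5 ] [0.26 0.26 0.53] [0.55231 0.21592 0.08093]
23.4 [0.55249249 0.21575874 0.08119915] [-0.07980104 -0.05392824 -1.87257292] 0.03458454162466837
[267.26260689 267.4076688 ]
crop origin 212 212
23.45 [0.55251924 0.21585517 0.08126661] [ 0.75904784  0.10663536 -1.3261005 ] 0.035178494879187616
[209.89171186 191.74815512]
crop origin 154 136
```

View pics/side15.png

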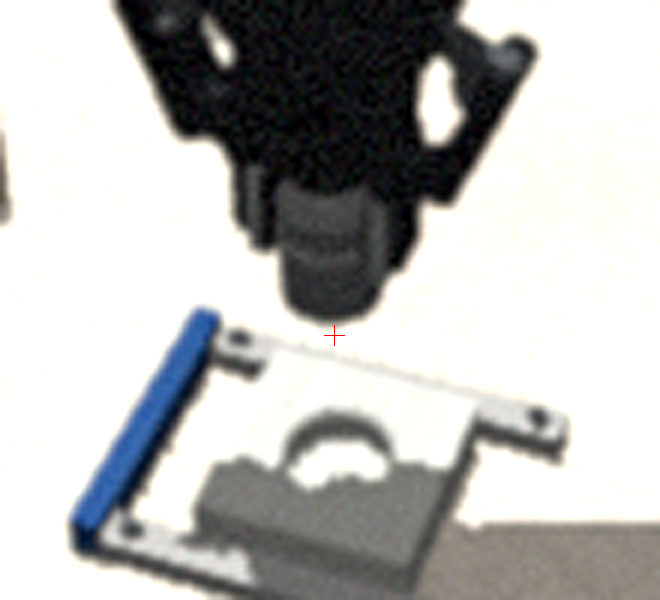

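View pics/top15.png

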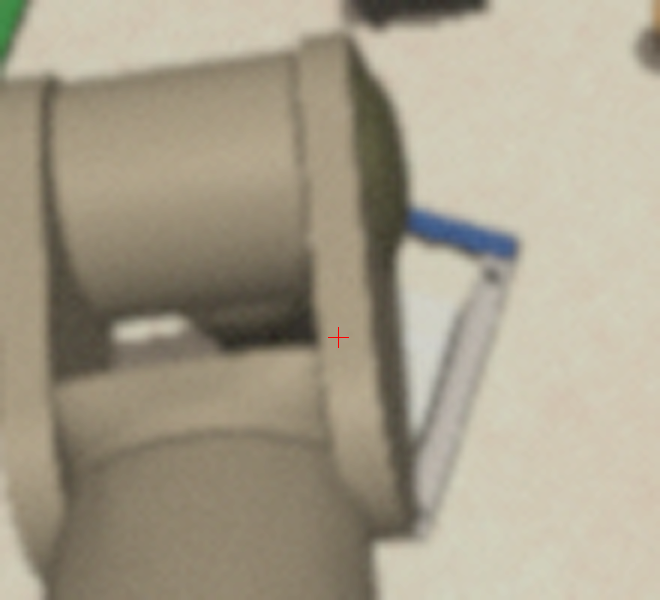

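```bash
cat > ov.py <<'E'
import pickle,sys,cv2,numpy as np
from h import *
def circ(c,z,r): a=np.linspace(0,2*np.pi,73); return np.c_[c[0]+r*np.cos(a),c[1]+r*np.sin(a),np.full(73,z)]
def overlay(d,items,box,k,out,gain=1.6):
    u0,v0,u1,v1=box
    im=np.clip(cv2.resize(d["image"][v0:v1,u0:u1],None,fx=k,fy=k,interpolation=cv2.INTER_CUBIC).astype(float)*gain,0,255)[:,:,::-1].astype(np.uint8).copy()
    for P,col in items:
        q=(proj(d,P)-[u0,v0]+.5)*k; cv2.polylines(im,[np.round(q*8).astype(np.int32)],False,col,1,cv2.LINE_AA,3)
    cv2.imwrite(out,im)
if __name__=="__main__":
    s=pickle.load(open("side15.pkl","rb")); c=(.5514,.2161); c2=(.5514,.2161)
    overlay(s,[(circ(c,.024,.0212),(0,0,255)),(circ(c,.010,.0192),(0,255,0)),(circ(c2,.0985,.018),(255,0,255)),(circ(c2,.1425,.018),(255,255,0))],(212,212,322,312),6,"pics/ov15.png")
    t=pickle.load(open("top0.pkl","rb"))
    overlay(t,[(circ(c,.024,.0212),(0,0,255)),(circ(c,.010,.0192),(0,255,0))],(185,165,245,225),10,"pics/ovt.png",1.3)
E
python3 ov.py; python3 -c "
from rig import env;print(env.observe()['position'])"
```

```text
[0.55249668 0.216037   0.08133772]
```

View pics/ov15.png

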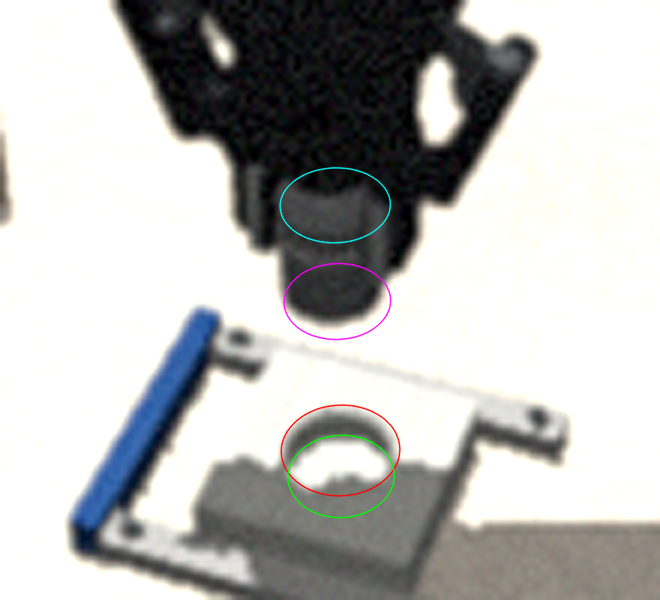

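View pics/ovt.png

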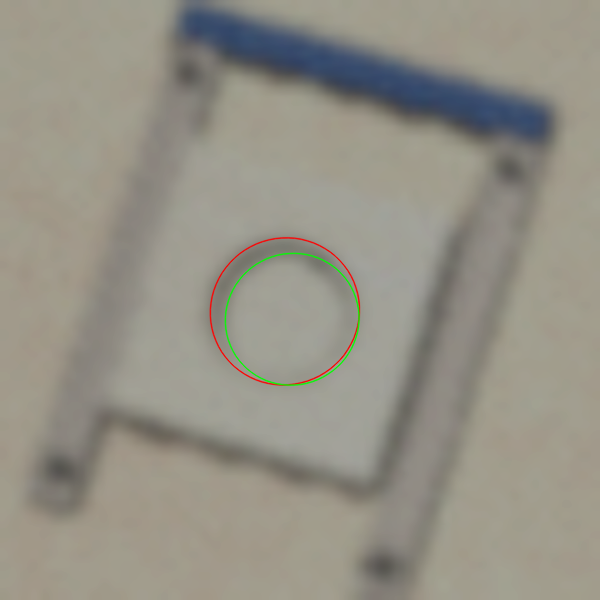

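```bash
python3 - <<'E'
import pickle
from h import *
from ov import *
s=pickle.load(open("side14.pkl","rb")); c=(.555,-.0873)
overlay(s,[(circ(c,.0985,.018),(255,0,255)),(circ(c,.1425,.018),(255,255,0)),(circ((.5567,-.0876),.024,.0192),(0,0,255)),(circ((.5783,-.0158),.054,.018),(0,255,0)),(circ((.5351,-.1594),.054,.018),(0,255,0)),(circ((.5783,-.0158),.024,.018),(0,255,0))],(222,131,332,231),6,"pics/ov14.png",2.2)
E
```

```text
(no output)
```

View pics/ov14.png

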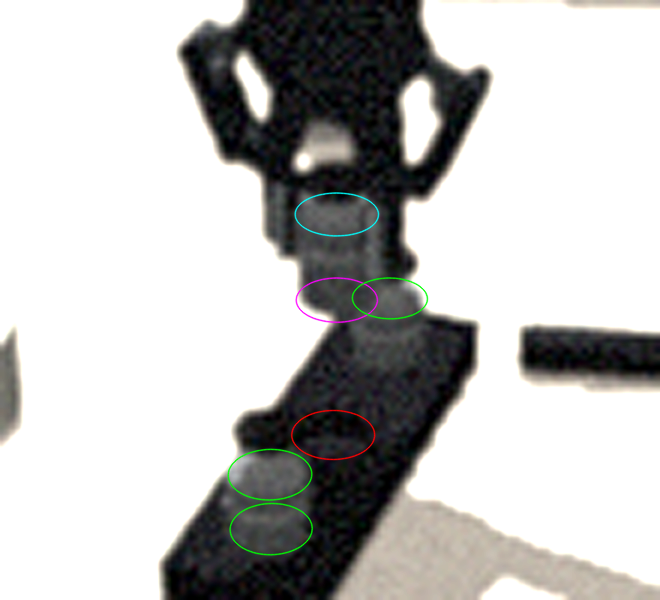

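```bash
python3 - <<'E'
import pickle
from h import *
from ov import *
s=pickle.load(open("side15.pkl","rb")); c=(.5522,.2161)
overlay(s,[(circ(c,.0995,.018),(255,0,255)),(circ(c,.1435,.018),(255,255,0))],(245,225,295,275),12,"pics/ov15b.png",2.0)
im=s["image"][225:275,245:295].astype(float); im=255*(im/255)**.5
cv2.imwrite("pics/raw15.png",cv2.resize(im,None,fx=12,fy=12,interpolation=cv2.INTER_CUBIC).clip(0,255)[:,:,::-1].astype(np.uint8))
print(s["image"][262:285,267].mean(1))
E
```

```text
[ 27.33333333  29.          32.          67.         125.
 170.         175.         165.66666667 150.66666667 144.33333333
 158.66666667 164.33333333 167.         162.66666667 162.33333333
 161.66666667 160.66666667 149.         113.33333333  74.33333333
  55.33333333  50.66666667  68.33333333]
```

View pics/ov15b.png

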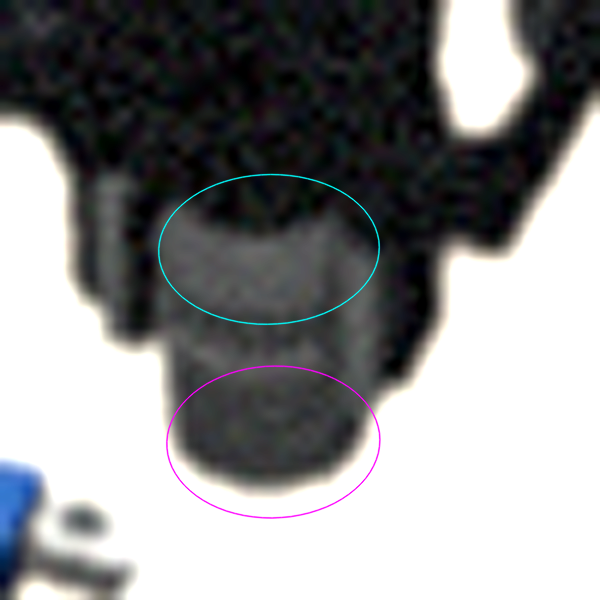

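View pics/raw15.png

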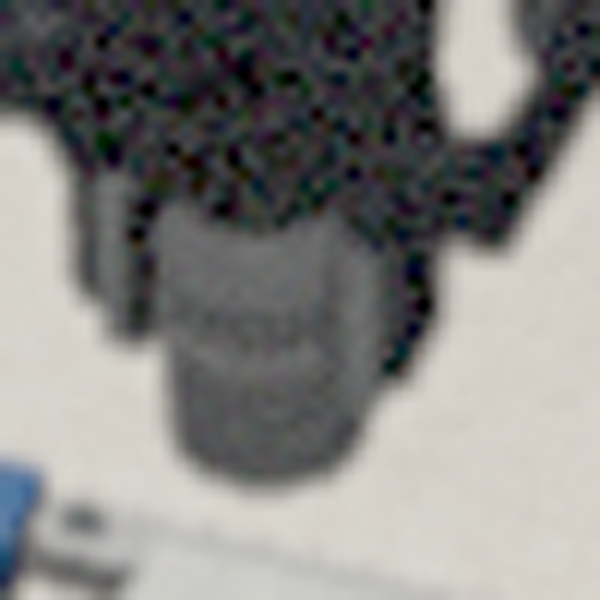

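```bash
python3 - <<'E'
import pickle
from h import *
from ov import *
X=np.array([.958,-.287,0])
for tag,pos,box,k in(("14",[.5539,-.0856,.0802],(250,145,300,190),12),("15",[.5525,.2159,.0812],(245,225,295,275),12)):
    s=pickle.load(open(f"side{tag}.pkl","rb"))
    it=[]
    for off in(.035,.0415):
        P=np.array(pos)+[0,0,off]; it.append((np.array([P-.026*X,P-.0175*X,P+.0175*X,P+.026*X]),(0,0,255) if off<.04 else (0,255,0)))
    c=np.array(pos[:2])+[.001,-.0008]
    it+=[(circ(c,pos[2]+.0182,.018),(255,0,255))]
    overlay(s,it,box,k,f"pics/tip{tag}.png",3)
E
```

```text
(no output)
```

View pics/tip14.png

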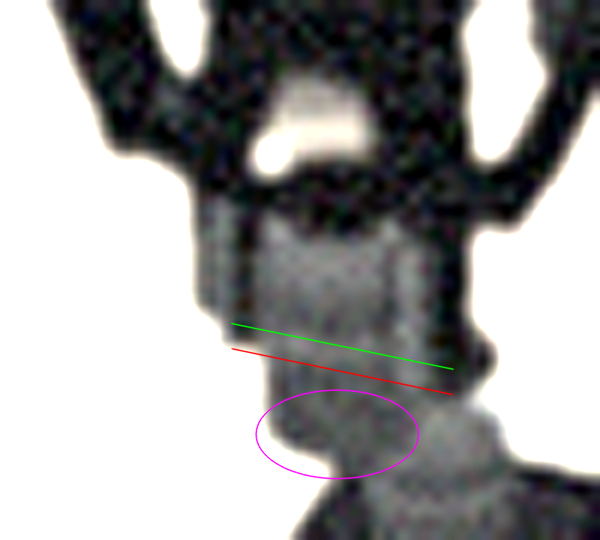

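View pics/tip15.png

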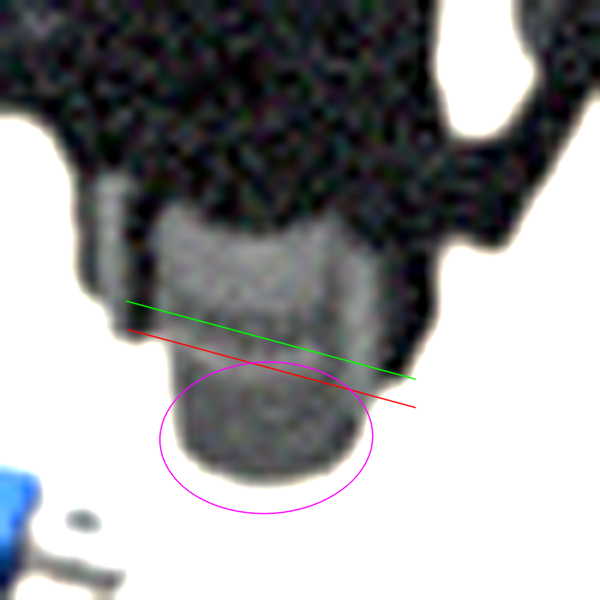

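Request:
{"method": "carry_out", "body": {
  "plan": [
    [[-0.0015,0.02,0.001],[0,0,0],0.033],
    [[0,0.02,0],[0,0,0],0.033],
    [[0,0.015,0],[0,0,0],0.033],
    [[0,0.006,0],[0,0,0],0.033],
    [[0,0,0],[0,0,0],0.033],
    [[0,0,0],[0,0,0],0.033]
  ]
}}

```text
time_s: 24.25
position: [0.5516, 0.2183, 0.021]
tool_rot: [[0.958, 0.001, 0.287], [-0.287, 0.0, 0.958], [0.001, -1.0, 0.001]]
ft_force: [-0.2, -0.1, -1.5]
grip_width: 0.0349
```

```bash
python3 f.py; python3 look.py 16 side 6 2; python3 - <<'E'
import pickle
from h import *
from ov import *
s=pickle.load(open("side16.pkl","rb"));c=(.5514,.2161)
overlay(s,[(circ(c,.024,.0212),(0,0,255)),(circ(c,.038,.018),(255,0,255))],(230,240,305,300),10,"pics/ov16.png",2.2)
E
```

```text
24.45 [ 0.25  0.16 -1.33] [0.28 0.29 0.25] [0.55151 0.21829 0.02089]
24.45 [0.5513842  0.21829484 0.02074834] [ 0.60804567  0.48523744 -1.39091776] 0.03479120139713226
[268.11249756 288.14308414]
crop origin 213 233
```

View pics/ov16.png

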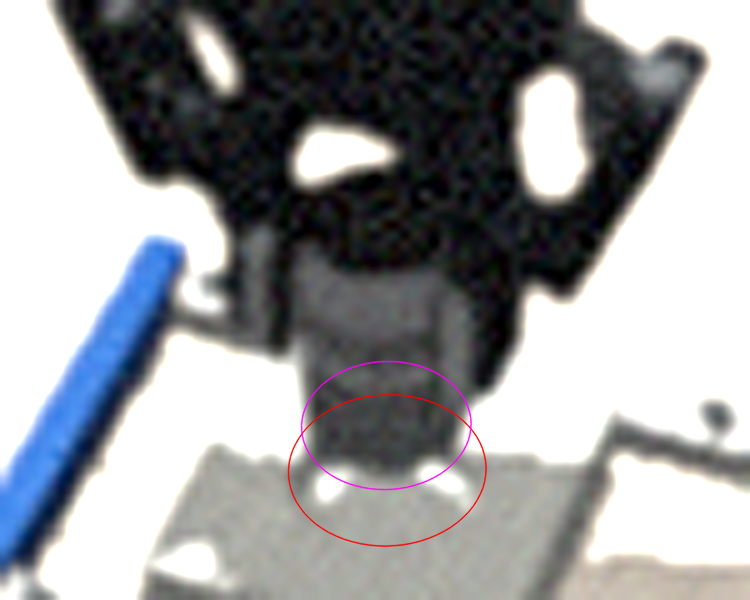

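Request:
{"method": "carry_out", "body": {
  "plan": [
    [[0,0.005,0],[0,0,0],0.033],
    [[0,0.005,0],[0,0,0],0.033],
    [[0,0.002,0],[0,0,0],0.033],
    [[0,0,0],[0,0,0],0.033],
    [[0,0,0],[0,0,0],0.033]
  ]
}}

```text
time_s: 25.12
position: [0.5513, 0.2182, 0.0084]
tool_rot: [[0.958, 0.0, 0.287], [-0.287, 0.0, 0.958], [0.0, -1.0, 0.0]]
ft_force: [0.5, 0.2, -1.1]
grip_width: 0.0349
```

```bash
python3 f.py; python3 look.py 17 side 6 2; python3 - <<'E'
import pickle
from h import *
from ov import *
s=pickle.load(open("side17.pkl","rb"));c=(.5514,.2161)
overlay(s,[(circ(c,.024,.0212),(0,0,255)),(circ(c,.026,.018),(255,0,255))],(230,240,305,300),10,"pics/ov17.png",2.2)
E
```

```text
25.325 [ 0.24  0.03 -1.49] [0.45 0.25 0.25] [0.55127 0.21825 0.00844]
25.325 [0.55123821 0.2182539  0.00842509] [ 0.89608698 -0.18719085 -1.78842005] 0.035051390977237896
[268.26551683 291.95834127]
crop origin 213 236
```

View pics/ov17.png

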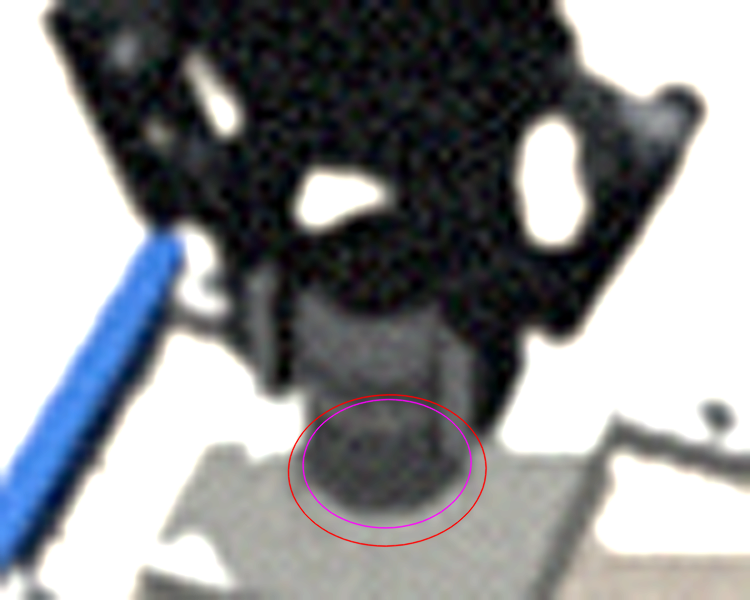

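Request:
{"method": "carry_out", "body": {
  "plan": [
    [[0,0.0015,0],[0,0,0],0.033],
    [[0,0.0015,0],[0,0,0],0.033],
    [[0,0,0],[0,0,0],0.033]
  ]
}}

```text
time_s: 25.75
position: [0.5511, 0.2182, 0.0051]
tool_rot: [[0.958, -0.0, 0.287], [-0.287, -0.0, 0.958], [-0.0, -1.0, -0.0]]
ft_force: [0.7, -0.2, -2.3]
grip_width: 0.0348
```

```bash
python3 f.py
```

```text
25.95 [-0.09 -0.05 -1.28] [0.52 0.32 0.61] [0.55118 0.21821 0.00527]
```

Request:
{"method": "carry_out", "body": {
  "plan": [
    [[0,0.001,0],[0,0,0],0.033],
    [[0,0.001,0],[0,0,0],0.033],
    [[0,0,0],[0,0,0],0.033]
  ]
}}

```text
time_s: 26.32
position: [0.5512, 0.2182, 0.0032]
tool_rot: [[0.958, -0.0, 0.287], [-0.287, 0.0, 0.958], [-0.0, -1.0, -0.0]]
ft_force: [0.1, 0.5, -1.5]
grip_width: 0.0349
```

```bash
python3 f.py
```

```text
26.525 [ 0.07  0.18 -1.59] [0.4  0.51 0.52] [0.55119 0.21822 0.0033 ]
```

Request:
{"method": "carry_out", "body": {
  "plan": [
    [[0,0.001,0],[0,0,0],0.033],
    [[0,0.001,0],[0,0,0],0.033],
    [[0,0,0],[0,0,0],0.033]
  ]
}}

```text
time_s: 26.9
position: [0.5512, 0.2182, 0.0012]
tool_rot: [[0.958, -0.0, 0.287], [-0.287, -0.0, 0.958], [-0.0, -1.0, -0.0]]
ft_force: [0.8, 0.4, -0.8]
grip_width: 0.0349
```

```bash
python3 f.py; python3 look.py 18 side 6 2
```

```text
27.1 [ 0.37  0.4  -1.41] [0.44 0.14 0.42] [0.55118 0.21823 0.00128]
27.1 [0.55117835 0.21821493 0.00131055] [ 0.29660943  0.64842318 -1.31087093] 0.03479690511141012
[268.34214192 294.12392265]
crop origin 213 239
```

View pics/side18.png

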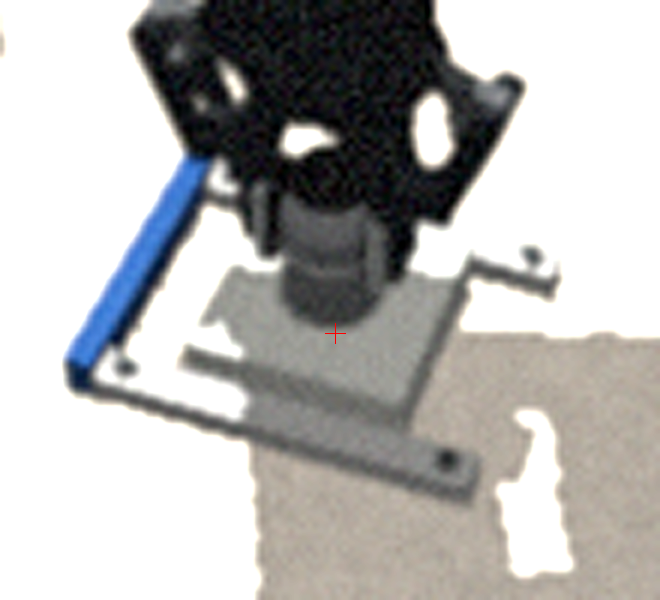

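Request:
{"method": "carry_out", "body": {
  "plan": [
    [[0,0.001,0],[0,0,0],0.033],
    [[0,0.001,0],[0,0,0],0.033],
    [[0,0.001,0],[0,0,0],0.033],
    [[0,0,0],[0,0,0],0.033]
  ]
}}

```text
time_s: 27.65
position: [0.5512, 0.2182, -0.0018]
tool_rot: [[0.958, -0.0, 0.287], [-0.287, -0.0, 0.958], [-0.0, -1.0, -0.0]]
ft_force: [0.1, 0.7, -2.2]
grip_width: 0.0345
```

```bash
python3 f.py
```

```text
27.85 [ 0.28  0.68 -1.8 ] [0.59 0.51 0.59] [ 0.55116  0.21823 -0.00173]
```

Request:
{"method": "carry_out", "body": {
  "plan": [
    [[0,0.001,0],[0,0,0],0.033],
    [[0,0.001,0],[0,0,0],0.033],
    [[0,0,0],[0,0,0],0.033]
  ]
}}

```text
time_s: 28.22
position: [0.5512, 0.2182, -0.0037]
tool_rot: [[0.958, -0.0, 0.287], [-0.287, -0.0, 0.958], [-0.0, -1.0, -0.0]]
ft_force: [-0.2, 0.7, -1.0]
grip_width: 0.035
```

```bash
python3 f.py
```

```text
28.425 [ 0.25  0.46 -1.38] [0.53 0.5  0.28] [ 0.55118  0.21822 -0.00372]
```

Request:
{"method": "carry_out", "body": {
  "plan": [
    [[0,0.001,0],[0,0,0],0.033],
    [[0,0.001,0],[0,0,0],0.033],
    [[0,0,0],[0,0,0],0.033]
  ]
}}

```text
time_s: 28.8
position: [0.5512, 0.2182, -0.0058]
tool_rot: [[0.958, -0.0, 0.287], [-0.287, -0.0, 0.958], [-0.0, -1.0, -0.0]]
ft_force: [0.8, 2.1, -1.7]
grip_width: 0.0351
```

```bash
python3 f.py
```

```text
29.0 [ 0.62  0.62 -1.85] [0.34 0.74 0.17] [ 0.55117  0.21822 -0.00574]
```

Request:
{"method": "carry_out", "body": {
  "plan": [
    [[0,0.001,0],[0,0,0],0.033],
    [[0,0,0],[0,0,0],0.033],
    [[0,0,0],[0,0,0],0.033]
  ]
}}

```text
time_s: 29.38
position: [0.5512, 0.2182, -0.0067]
tool_rot: [[0.958, -0.0, 0.287], [-0.287, -0.0, 0.958], [-0.0, -1.0, -0.0]]
ft_force: [0.4, 1.1, -2.6]
grip_width: 0.0344
```

```bash
python3 f.py; python3 look.py 19 side 6 2
```

```text
29.575 [ 0.38  0.54 -1.98] [0.39 0.45 0.33] [ 0.55118  0.21822 -0.00671]
29.575 [ 0.55119876  0.2182304  -0.00669727] [ 1.11911713  0.87420801 -1.64642346] 0.035044082105311965
[268.38490734 296.55375996]
crop origin 213 241
```

View pics/side19.png

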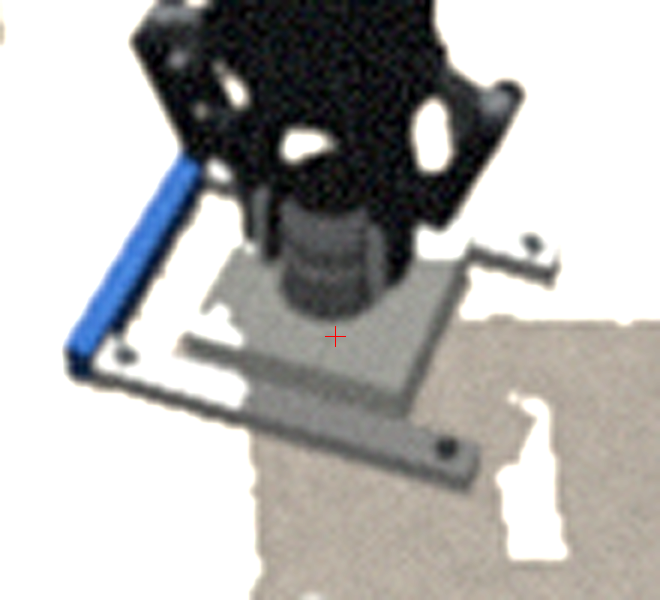

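Request:
{"method": "carry_out", "body": {
  "plan": [
    [[0,0.001,0],[0,0,0],0.033],
    [[0,0,0],[0,0,0],0.033],
    [[0,0,0],[0,0,0],0.033]
  ]
}}

```text
time_s: 30.0
position: [0.5512, 0.2182, -0.0077]
tool_rot: [[0.958, -0.0, 0.287], [-0.287, -0.0, 0.958], [-0.0, -1.0, -0.0]]
ft_force: [0.7, 1.2, -1.6]
grip_width: 0.0348
```

```bash
python3 f.py
```

```text
30.2 [ 0.36  0.74 -1.67] [0.44 0.53 0.48] [ 0.55118  0.21821 -0.0077 ]
```

Request:
{"method": "carry_out", "body": {
  "plan": [
    [[0,0.001,0],[0,0,0],0.033],
    [[0,0,0],[0,0,0],0.033],
    [[0,0,0],[0,0,0],0.033]
  ]
}}

```text
time_s: 30.58
position: [0.5513, 0.2183, -0.0082]
tool_rot: [[0.958, 0.001, 0.287], [-0.287, 0.0, 0.958], [0.0, -1.0, 0.0]]
ft_force: [-2.0, -0.2, 4.2]
grip_width: 0.0346
```

```bash
python3 f.py
```

```text
30.775 [-1.3  -0.06  4.99] [0.69 0.35 0.52] [ 0.55132  0.21826 -0.00818]
```

Request:
{"method": "carry_out", "body": {
  "plan": [
    [[0,0,0],[0,0,0],0.045],
    [[0,0,0],[0,0,0],0.06],
    [[0,0,0],[0,0,0],0.07],
    [[0,0,0],[0,0,0],0.07]
  ]
}}

```text
time_s: 31.28
position: [0.5512, 0.2182, -0.0088]
tool_rot: [[0.958, -0.0, 0.288], [-0.288, -0.0, 0.958], [-0.0, -1.0, -0.0]]
ft_force: [-0.3, -0.3, 0.2]
grip_width: 0.0697
```

```bash
python3 f.py; python3 look.py 20 side 6 2
```

```text
31.475 [ 0.14  0.06 -0.17] [0.23 0.39 0.26] [ 0.55119  0.21821 -0.00873]
31.475 [ 0.55119217  0.21822956 -0.00869596] [ 0.12583506  0.39818389 -0.32962078] 0.07015713114076161
[268.40102162 297.15452799]
crop origin 213 242
```

View pics/side20.png

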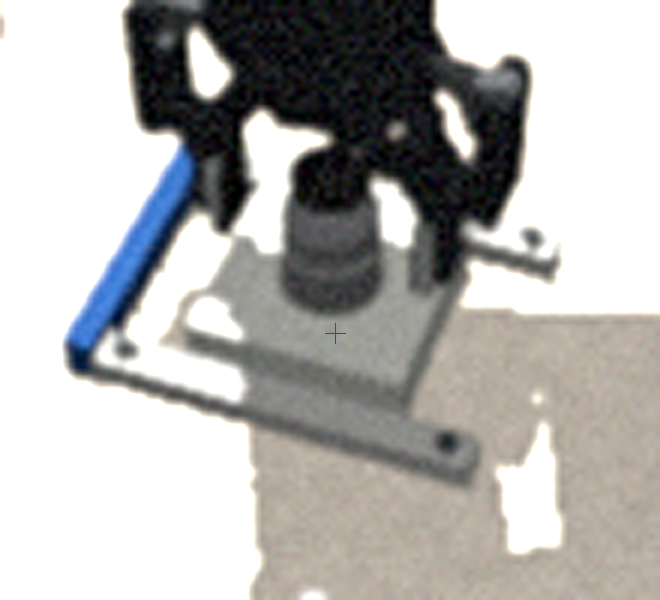

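Request:
{"method": "carry_out", "body": {
  "plan": [
    [[0,-0.015,0],[0,0,0],0.08],
    [[0,-0.03,0],[0,0,0],0.08],
    [[0,-0.04,0],[0,0,0],0.08],
    [[0,-0.04,0],[0,0,0],0.08],
    [[-0.05,-0.01,0.02],[0,0,0],0.08],
    [[-0.05,0,0.03],[0,0,0],0.08],
    [[-0.05,0,0.03],[0,0,0],0.08],
    [[0,0,0],[0,0,0],0.08]
  ]
}}

```text
time_s: 32.52
position: [0.428, 0.3403, 0.1277]
tool_rot: [[0.959, 0.001, 0.283], [-0.283, 0.001, 0.959], [0.0, -1.0, 0.001]]
ft_force: [-0.2, -0.3, 0.2]
grip_width: 0.0801
```

```bash
python3 - <<'E'
from rig import env
import pickle
from h import *
from ov import *
print(env.observe()["position"])
s=env.get_image("side");t=env.get_image("top");c=(.5514,.2161)
pickle.dump(s,open("side21.pkl","wb"));pickle.dump(t,open("top21.pkl","wb"))
it=[(circ(c,.024,.018),(0,0,255)),(circ(c,.054,.018),(0,255,0))]
overlay(s,it,(215,225,315,320),6,"pics/ov21s.png",1.7)
overlay(t,it,(170,150,270,240),6,"pics/ov21t.png",1.7)
for n,d in(("side",s),("top",t)): cv2.imwrite(f"pics/{n}21.png",d["image"][:,:,::-1])
E
```

```text
[0.42797368 0.34030346 0.12766744]
```

View pics/ov21s.png

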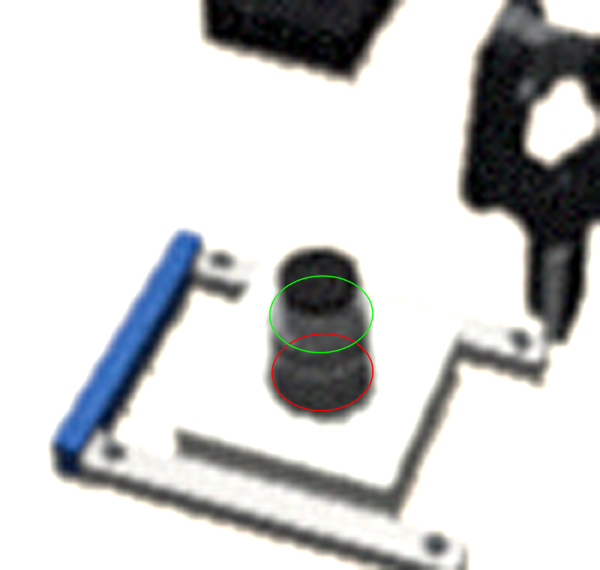

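View pics/ov21t.png

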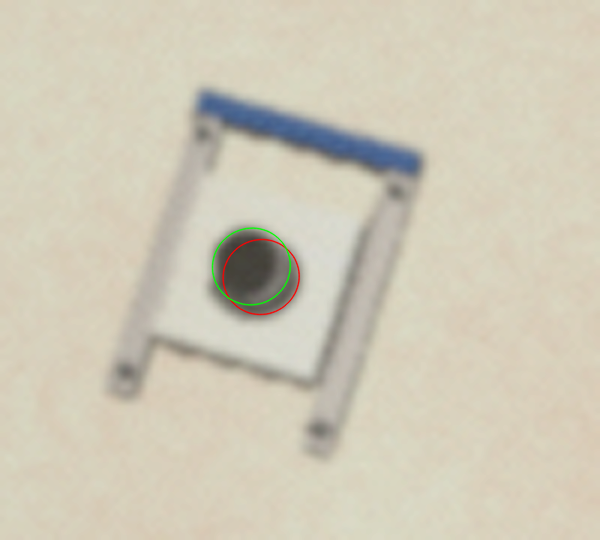

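View pics/side21.png

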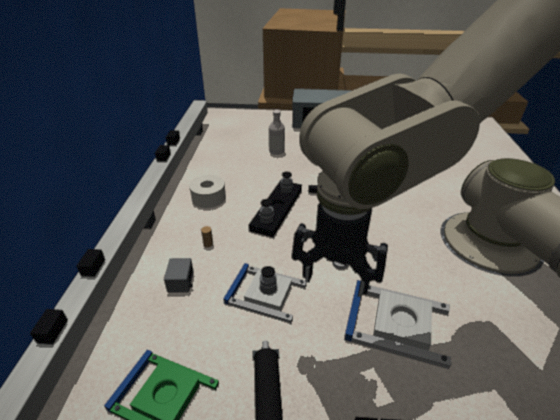

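The side and top views show the cushion upright and cap up in the socket, matching the projected seated model to about a pixel. The two worn cushions and the bystanders are where they were, so I'm handing in.

```bash
python3 - <<'E'
from rig import env
print(env.close_job(), env.observe()["time_s"])
E
```

```text
the job is handed in; nothing more can be done
the job is handed in; nothing more can be done
```

The firm cushion was the middle one in the rack. It now stands released in the small aluminium socket, upright and cap up, and I handed the job in at about 33 s.

- **Finding it:** The pocket nearest the socket rose at about 0.9 N/mm, giving about 4.8 N at roughly 5 mm, so that cushion is worn. The middle one rose at about 1.9 N/mm, giving 10.4–10.7 N at about 5.5–6 mm, and I held it there for more than 0.3 s. I did not squeeze the third cushion, since only one is firm.
- **Fitting it:** I took it out by the housing and lowered it in 1–2 mm steps. The only contact force was about 5 N on the tool (about 6.5 N counting the cushion's weight), at the same tool height where it had been gripped in the rack. That fits it being fully home. After I let go, the tool force read zero.
- **Last pictures:** Side and top views agree with a seated, centred cushion to about a pixel, or roughly 1–2 mm. In the side view the two worn cushions and the bystanders look unmoved. The arm stands clear of everything.
- **Checks that disagreed:** The real fingertips sat about 35–38 mm above the reported TCP in the pictures and on cap contact, so I set heights by contact and image. While I held the cushion, its foot also looked 1–2.5 pixels higher in the side view than calculated. The descent met no resistance until the floor.

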